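# Unstack the diyas and set out the Diwali stand

### The job

Take the stack of diyas apart from the top down, one piece at a time, and set out the display: the smallest diya on the tallest acrylic tier, the middle diya on the middle tier, the largest diya on the lowest tier, and last the steel bowl from under them on the cork coaster. Set each piece down gently, upright and in the middle of its place, and let go of it; do not shift the white jar or the binder clip.

Things in the scene. Friction and masses are not known exactly. Their poses are not given: they have to be found in the camera images.
- small_diya: The smallest diya, a footed fired-clay dish with a wick lip. Rim 39 mm across outside, 27 mm tall; side upright from 13 mm up to the rim, narrowing below to a round foot 27 mm across. Hollow floor 16 mm above the base. The lip sticks out 9 mm at the rim along +x, top 6 mm only: grip across y. Origin: centre of the underside; z up. Starts on top of the stack, foot loose in the middle diya.
- middle_diya: The middle diya, a footed fired-clay dish with a wick lip. Rim 48 mm across outside, 29 mm tall; side upright from 14 mm up to the rim, narrowing below to a round foot 32 mm across. Hollow floor 17 mm above the base. The lip sticks out 9 mm at the rim along +x, top 6 mm only: grip across y. Origin: centre of the underside; z up. Starts foot loose in the large diya.
- large_diya: The largest diya, a footed fired-clay dish with a wick lip. Rim 58 mm across outside, 34 mm tall; side upright from 19 mm up to the rim, narrowing below to a round foot 40 mm across. Hollow floor 21 mm above the base. The lip sticks out 9 mm at the rim along +x, top 6 mm only: grip across y. Origin: centre of the underside; z up. Starts foot loose in the steel bowl.
- steel_bowl: Small round steel bowl at the bottom of the stack, standing on the desk: 68 mm in outside diameter, 21 mm tall, outside upright from 9 mm up, wall 3 mm, inner floor 3 mm above its base. Origin: centre of its underside; z up.
- tall_tier: clear acrylic pedestal on gel pads that hold it fast to the desk: round foot, tube and a flat round top disc. The tallest of three: top surface 60 mm above the desk, top disc 80 mm in diameter, 5 mm thick. Origin: centre of its underside, on the desk; z up, so the top's centre is 60 mm above the origin.
- middle_tier: clear acrylic pedestal on gel pads that hold it fast to the desk: round foot, tube and a flat round top disc. The middle one of three: top surface 40 mm above the desk, top disc 90 mm in diameter, 5 mm thick. Origin: centre of its underside, on the desk; z up, so the top's centre is 40 mm above the origin.
- low_tier: clear acrylic pedestal on gel pads that hold it fast to the desk: round foot, tube and a flat round top disc. The lowest and widest of three: top surface 20 mm above the desk, top disc 100 mm in diameter, 5 mm thick. Origin: centre of its underside, on the desk; z up, so the top's centre is 20 mm above the origin.
- coaster: Round cork coaster stuck to the desk, 100 mm in diameter, 5 mm thick. Origin: centre of its underside, on the desk; z up, top 5 mm above the origin.
- jar: White plastic jar with a ribbed white twist cap, closed, 62 mm in diameter, 62 mm tall, standing loose on the desk; not to be moved. Origin: centre of its underside.
- binder_clip: Black spring clip with steel wire loops folded down, 50 mm long (along its y), 24 mm deep (x), 29 mm tall, standing loose on its spine; not to be moved. Origin: centre of its underside.
Not all that is in view belongs to the job. Of the things shaped like the coaster, the cork one is meant. What is shaped like the middle_diya but yellow is not meant.

How it is judged (in metres and radians):
On the way, in this order (a step that is already met when the one before it is completed fails the run):
1. the smallest diya stands on the tallest tier, let go (horizontal distance between small_diya and tall_tier below 0.015 m and z of small_diya in the frame of tall_tier between 0.055 and 0.065 m and angle between small_diya's own z axis and vertical below 0.12 rad and contact force between the fingers and small_diya below 0.05 N), for 0.2 s.
2. the middle diya stands on the middle tier, let go (horizontal distance between middle_diya and middle_tier below 0.015 m and z of middle_diya in the frame of middle_tier between 0.035 and 0.045 m and angle between middle_diya's own z axis and vertical below 0.12 rad and contact force between the fingers and middle_diya below 0.05 N), for 0.2 s.
3. the largest diya stands on the lowest tier, let go (horizontal distance between large_diya and low_tier below 0.015 m and z of large_diya in the frame of low_tier between 0.015 and 0.025 m and angle between large_diya's own z axis and vertical below 0.12 rad and contact force between the fingers and large_diya below 0.05 N), for 0.2 s.
4. the steel bowl stands on the cork coaster, let go (horizontal distance between steel_bowl and coaster below 0.015 m and z of steel_bowl in the frame of coaster between 0 and 0.01 m and angle between steel_bowl's own z axis and vertical below 0.12 rad and contact force between the fingers and steel_bowl below 0.05 N), for 0.2 s.
At the end, for the whole second after the job is handed in: Smallest diya on the tallest tier, middle diya on the middle tier, largest diya on the lowest tier and steel bowl on the coaster, each within 15 mm of the centre of its place, within 5 mm of resting height, upright to 0.12 rad, let go and at rest (all of step 1 and all of step 2 and all of step 3 and all of step 4 and linear speed of each of small_diya, middle_diya, large_diya, steel_bowl below 0.02 m/s and angular speed of each of small_diya, middle_diya, large_diya, steel_bowl below 0.2 rad/s); the robot touches nothing.
It fails at once if a diya or the bowl is dropped from more than about 18 mm, or flung ((contact force between the fingers and small_diya below 0.02 N and linear speed of small_diya above 0.6 m/s) or (contact force between the fingers and middle_diya below 0.02 N and linear speed of middle_diya above 0.6 m/s) or (contact force between the fingers and large_diya below 0.02 N and linear speed of large_diya above 0.6 m/s) or (contact force between the fingers and steel_bowl below 0.02 N and linear speed of steel_bowl above 0.6 m/s)).
It fails at once if the white jar is shifted by more than 20 mm (distance of jar from where it was at the start of the episode above 0.02 m).
It fails at once if the binder clip is shifted by more than 20 mm (distance of binder_clip from where it was at the start of the episode above 0.02 m).
It also fails if it takes over 128 s, if anything falls off the work surface, if the arm or the gripper's body presses on something with over 40 N, if the wrist force passes 120 N, or if a joint passes its speed limit or range.

### The arm

A 6-joint arm with a two-finger parallel gripper is mounted at the origin on the work surface. World frame = base frame: x ahead of the robot, y to its left, z up, the work surface at z = 0. Lengths are in m, angles in degrees, forces in N, time in s.
With the tool pointing down it reaches from about 0.4 to 0.825 m from the base axis. Payload 7 kg.
Tool frame: the origin (TCP) lies midway between the tips of the shut fingers; the grasp point (between the pads) lies 19 mm behind it (r.hold_point_z is the distance from the TCP to the grasp point, in m); x points along the fingers, y is the direction in which the jaws open and shut, and the axes are right-handed (so a half turn about x gives the same grasp; the last joint's range is limited). The gripper opens to 88 mm and grips with 3 to 60 N. Pads are 19 mm wide; open, the fingers measure 130 mm over their backs; the gripper's body (78 mm by 193 mm) begins 47 mm behind the grasp point.
Start: joints at [-46.805, 20.546, 0.682, 0, -70.136, -16.507], TCP at [0.303, -0.603, 0.227] pointing down, gripper open.
Joint ranges: [-176.03, 176.03], [-82.01, 121.73], [-58.28, 71.71], [-173.87, 95.51], [-174.79, -0.11], [-173.66, 173.66]. Speed limits (degrees/s): [136.94, 136.94, 172.46, 180, 180, 180].

### API

Orientations are given as [roll, pitch, yaw] about the fixed x, y, z axes, in that order (R = Rz(yaw) Ry(pitch) Rx(roll)).
In Python, from plant import r, viewer, order gives the robot as it stands. The module is installed in compiled form; this text tells all that it offers.
- The arm moves only by the shell command python3 -m creep 'ROWS' [FORCE]. ROWS is JSON, a list of rows, each an object of numbers: "ax", "ay", "az": the turn, a rotation vector about the tool's x, y, z in degrees; "tx", "ty", "tz": the shift along the tool's x, y, z in m; "fingers": the finger opening in m, from 0 to 0.0876. A call has 1 to 5 rows; each row is the pose to reach, as a shift and turn from the pose commanded when the call began, along the tool's axes at that moment; what a row does not reach only later rows make up. A row lasts 1/10 s, in which the tool goes at most 50 mm and 8.59 degrees, less where a joint would pass 70% of its speed; a pose out of reach is approached as far as the arm can. A call with a gripper value outside its range is refused whole. The fingers move at their own pace and stop on an object; FORCE is the grip in N (left out, the last holds). Time passes only in rows, so rows that repeat a pose let the fingers close. It gives the time, the measured TCP pose, the force and the opening at its end, in the units of the state.
- r.get_state(): the state, without advancing time (a new reading comes with each control period).
- viewer.capture(name): name is "scene" or "top" or "wrist"; returns a dict with "pixels" (384x512x3 uint8, blue, green, red), "depth" (384x512 float32, m along the optical axis (not along the pixel's ray), 0 where there is no reading), "fx", "fy", "cx", "cy" (pixels), "rvec" (rotation vector, rad) and "tvec" (3), from world to camera coordinates, as OpenCV has them; the wrist camera has in their place "T_tool_cam" (4x4, takes a point from camera to tool coordinates, whose origin is the TCP and whose axes are the tool frame's). Camera axes: x right, y down, z forward; pixel columns grow to the right and rows downward; lengths in m; the calibration is good to about 2 mm. The wrist camera is an equidistant fisheye: a pixel r from the principal point sees the ray r / f radians off the axis. A picture is of the moment at which its call begins: read the wrist's pose just before it.
- order.close_job(): hands the job in, once; it reports no verdict.
The state is a dict: "time_s": time; "joints": joint angles; "qd": joint speeds; "joint_torque": joint torques, N m; "tcp_pos": TCP position; "eef_rot": TCP orientation; "contact_force": force on the tool from outside, world axes, zero at the start; "moment": the same for the moment, N m; "gripper_width": finger opening in m.
Only numpy, scipy, OpenCV 4.12 (cv2) and the standard library are available. Lean on these libraries where they do the work, as an engineer would, in place of code of your own. Each camera call takes 0.05 s, during which the arm holds its last target.

## Working session

There is one attempt and no reset: what is moved stays moved. The work goes in short steps, Python scripts to look and compute and a shell command to move; the robot and the scene stay as the last step left them, time stands still between calls to the robot, and variables do not carry over. Pictures are saved under pics/ and viewed, and the job is handed in when it is done.

```bash
mkdir -p pics; ls
python3 - <<'E'
from plant import r, viewer, order
import cv2,numpy as np
print(r.get_state(), r.hold_point_z)
for n in ["scene","top","wrist"]:
    c=viewer.capture(n); cv2.imwrite(f"pics/{n}0.png",c["pixels"]); np.savez(f"pics/{n}0.npz",**c)
    print(n,{k:v for k,v in c.items() if k not in("pixels","depth")})
E
```

```text
pics
{'time_s': 0.0, 'joints': array([-4.68037162e+01,  2.05914833e+01,  6.34040931e-01, -2.12331062e-02,
       -7.01359567e+01, -1.65071295e+01]), 'qd': array([ 0.02969073,  0.0508721 ,  0.06974428,  0.06336279, -0.02505308,
       -0.01379242]), 'joint_torque': array([-1.86363519e-03, -5.82711160e+01,  2.93043995e+01,  6.99663609e+00,
        7.02067206e-03, -1.62235733e-04]), 'tcp_pos': array([ 0.30293937, -0.60265169,  0.22562068]), 'eef_rot': array([ 94.4454402 ,  89.9044911 , 121.12736341]), 'contact_force': array([0.09329154, 0.21308565, 0.00940163]), 'moment': array([0.01415967, 0.01815135, 0.02876568]), 'gripper_width': 0.08739063352656419} 0.0188
scene {'fx': 459.7724929581961, 'fy': 459.7724929581961, 'cx': 256.10988512808206, 'cy': 189.70200185422675, 'rvec': array([ 2.04225153,  0.91311535, -0.43813802]), 'tvec': array([-0.34435986, -0.16349545,  1.42059615])}
top {'fx': 418.64799803178505, 'fy': 418.64799803178505, 'cx': 246.63657949342925, 'cy': 193.36366791606991, 'rvec': array([ 2.21010916, -1.978999  ,  0.22528461]), 'tvec': array([-0.03422596,  0.50552235,  1.1248227 ])}
wrist {'fx': 297.3186396354542, 'fy': 297.3186396354542, 'cx': 250.84964371419034, 'cy': 194.63780069470718, 'T_tool_cam': array([[-1.06890831e-03, -2.66539305e-01,  9.63823457e-01,
        -1.57316712e-01],
       [ 9.99999293e-01,  2.16567684e-04,  1.16891879e-03,
        -1.80598730e-04],
       [-5.20295817e-04,  9.63824025e-01,  2.66538885e-01,
        -7.21924742e-02],
       [ 0.00000000e+00,  0.00000000e+00,  0.00000000e+00,
         1.00000000e+00]])}
```

View pics/scene0.png

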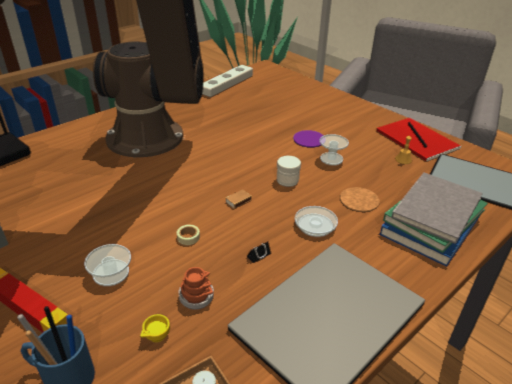

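View pics/top0.png

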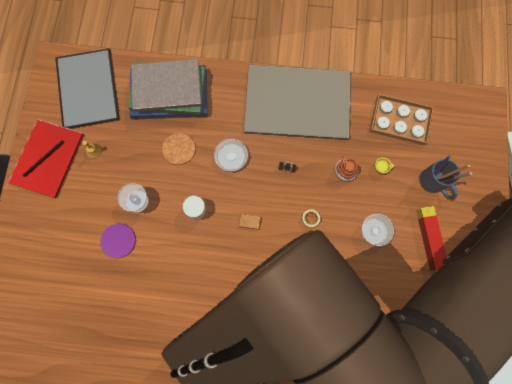

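View pics/wrist0.png

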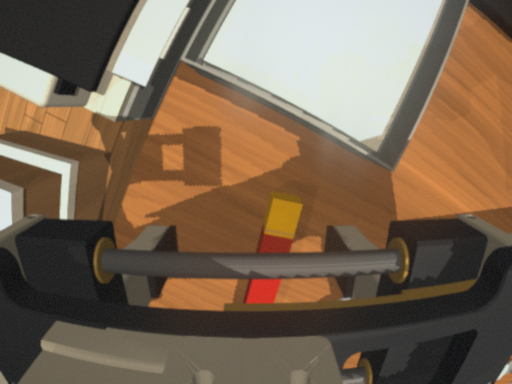

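```bash
cat > h.py <<'E'
import numpy as np,cv2
def load(n): return dict(np.load(f"pics/{n}.npz"))
def w2c(c):
    R,_=cv2.Rodrigues(np.array(c["rvec"],float)); return R,np.array(c["tvec"],float)
def ray(c,u,v,z):
    R,t=w2c(c); d=R.T@np.array([(u-c["cx"])/c["fx"],(v-c["cy"])/c["fy"],1]); o=-R.T@t
    return o+d*(z-o[2])/d[2]
def proj(c,p):
    R,t=w2c(c); q=R@np.array(p,float)+t; return np.array([c["fx"]*q[0]/q[2]+c["cx"],c["fy"]*q[1]/q[2]+c["cy"]])
def cloud(c):
    R,t=w2c(c); d=c["depth"]; v,u=np.mgrid[:d.shape[0],:d.shape[1]]
    P=np.stack([(u-c["cx"])/c["fx"]*d,(v-c["cy"])/c["fy"]*d,d],-1); W=(P-t)@R; W[d==0]=np.nan; return W
def crop(c,u,v,w,h,name,s=6):
    im=c["pixels"][v:v+h,u:u+w]; cv2.imwrite(f"pics/{name}.png",cv2.resize(im,None,fx=s,fy=s,interpolation=cv2.INTER_CUBIC))
E
python3 - <<'E'
from h import *
c=load("top0"); W=cloud(c)
np.set_printoptions(precision=4,suppress=True)
for n,(u,v) in dict(t1=(134,198),t2=(232,155),t3=(377,230),cork=(179,148),jar=(194,207),clip=(287,167),stack=(346,169),yel=(383,166),desk=(200,270)).items():
    p=W[v-20:v+21,u-20:u+21,2]; print(n,W[v,u],np.nanpercentile(p,[1,50,90,99]))
    print(ray(c,u,v,0))
a=[c["pixels"][v-24:v+24,u-24:u+24] for u,v in [(134,198),(232,155),(377,230),(346,169)]]
im=np.vstack([np.hstack(a[:2]),np.hstack(a[2:])]); cv2.imwrite("pics/crops.png",cv2.resize(im,None,fx=6,fy=6,interpolation=cv2.INTER_CUBIC))
E
```

```text
t1 [0.4568 0.3334 0.0635] [-0.0046  0.0025  0.0615  0.0641]
[0.4686 0.3522 0.    ]
t2 [0.6259 0.0785 0.0214] [-0.0041  0.0162  0.0224  0.0252]
[0.6327 0.0801 0.    ]
t3 [ 0.4454 -0.3535  0.0407] [-0.0036  0.0056  0.0431  0.0457]
[ 0.4524 -0.3657  0.    ]
cork [0.6363 0.2422 0.0023] [-0.0045  0.0028  0.0073  0.0104]
[0.6371 0.2427 0.    ]
jar [0.4501 0.1631 0.0623] [-0.0048  0.0016  0.0626  0.0658]
[0.4613 0.1723 0.    ]
clip [ 0.6074 -0.0874  0.0198] [-0.0051  0.0013  0.0055  0.0279]
[ 0.6134 -0.0888  0.    ]
stack [ 0.6055 -0.2511  0.0671] [-0.0038  0.0021  0.0556  0.0701]
[ 0.6268 -0.2655  0.    ]
yel [ 0.643  -0.3707  0.0163] [-0.0042  0.0017  0.0193  0.031 ]
[ 0.6484 -0.3757  0.    ]
desk [ 0.2825  0.1304 -0.0018] [-0.0049  0.0006  0.0036  0.006 ]
[0.2824 0.1302 0.    ]
```

View pics/crops.png

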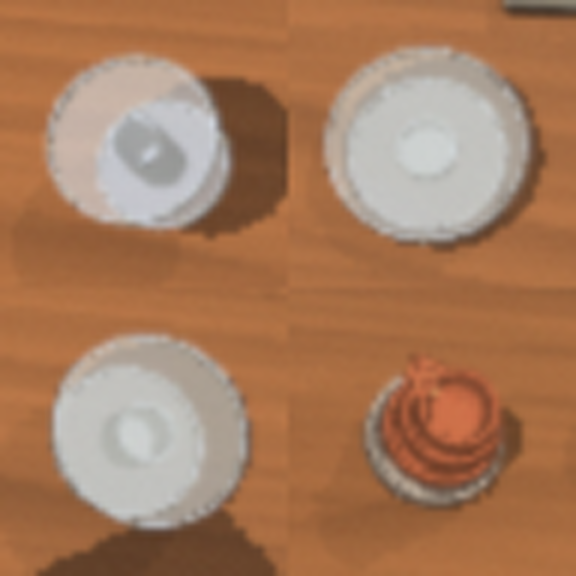

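```bash
cat >> h.py <<'E'
def band(c,u,v,h,zz,rad,tol=.01):
    "circle of pixels with depth height near zz; rays on plane zz"
    W=cloud(c); m=(np.abs(W[...,2]-zz)<tol); k=np.zeros_like(m); k[v-h:v+h+1,u-h:u+h+1]=1
    m=cv2.morphologyEx((m&k).astype(np.uint8),cv2.MORPH_OPEN,np.ones((3,3)))
    n,l,st,ce=cv2.connectedComponentsWithStats(m); i=1+np.argmax(st[1:,4]); return circ(c,(l==i).astype(np.uint8),zz)
def circ(c,m,zz):
    cn=max(cv2.findContours(m,cv2.RETR_EXTERNAL,cv2.CHAIN_APPROX_NONE)[0],key=cv2.contourArea)
    p=np.array([ray(c,u,v,zz)[:2] for u,v in cn[:,0,:]],np.float32)
    (x,y),R=cv2.minEnclosingCircle(p); e=cv2.fitEllipse(p)
    return "minenc",(x,y),2*R,"ell",e[0],e[1]
E
python3 - <<'E'
from h import *
np.set_printoptions(precision=4,suppress=True)
c=load("top0")
print("tall",band(c,134,198,30,.06,.04,.012)); print("low",band(c,232,155,30,.02,.05,.009)); print("mid",band(c,377,230,30,.04,.045,.012))
print("jar",band(c,194,207,20,.062,.03,.012)); print("small",band(c,346,169,20,.068,.02,.008))
hsv=cv2.cvtColor(c["pixels"],cv2.COLOR_BGR2HSV)
print(hsv[148,179],hsv[168,348],hsv[120,200],hsv[174,348])
cr=c["pixels"][120:175,150:210]; cv2.imwrite("pics/cork.png",cv2.resize(cr,None,fx=8,fy=8))
m=cv2.GaussianBlur(c["pixels"],(0,0),1)
E
```

```text
tall ('minenc', (0.4596552848815918, 0.3417957127094269), 0.08146289736032486, 'ell', (0.4601821005344391, 0.3421960473060608), (0.07626278698444366, 0.0780496597290039))
low ('minenc', (0.626772940158844, 0.083148293197155), 0.10137137025594711, 'ell', (0.6267060041427612, 0.08355105668306351), (0.0970873311161995, 0.09898138791322708))
mid ('minenc', (0.4472445845603943, -0.35431617498397827), 0.09122561663389206, 'ell', (0.44724294543266296, -0.3548058867454529), (0.08776608109474182, 0.08889999985694885))
jar ('minenc', (0.45168837904930115, 0.16577143967151642), 0.06464710086584091, 'ell', (0.4517180323600769, 0.1650112122297287), (0.06002279743552208, 0.0613529346883297))
small ('minenc', (0.6299319863319397, -0.24522307515144348), 0.01289126742631197, 'ell', (0.629933774471283, -0.245219424366951), (0.010447612963616848, 0.011194352060556412))
[ 14 144 202] [  9 165 198] [ 12 154 151] [  9 163 125]
```

View pics/cork.png

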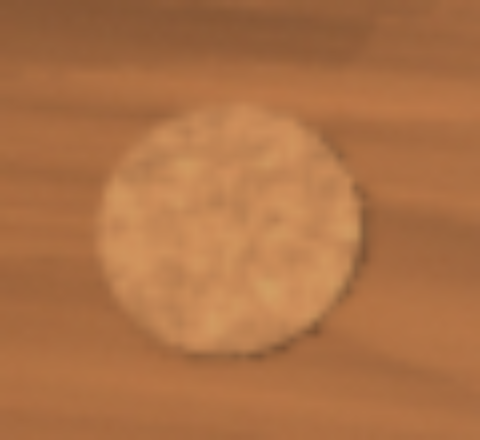

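Run:
```python
from h import *
from plant import r
from scipy.spatial.transform import Rotation as Ro
np.set_printoptions(precision=4,suppress=True)
c=load("top0")
print(ray(c,351,164.5,.068),ray(c,346,169,.021),"cork",ray(c,178.2,148.1,.005))
s=r.get_state(); print(s["tcp_pos"],Ro.from_euler("xyz",s["eef_rot"],degrees=True).as_matrix())
crop(load("scene0"),165,255,70,60,"st",8)
```

```text
[ 0.6201 -0.2643  0.068 ] [ 0.6201 -0.261   0.021 ] cork [0.6349 0.244  0.005 ]
[ 0.303  -0.6028  0.2258] [[-0.0007 -0.449   0.8935]
 [ 0.0011  0.8935  0.449 ]
 [-1.      0.0013 -0.0001]]
```

View pics/st.png

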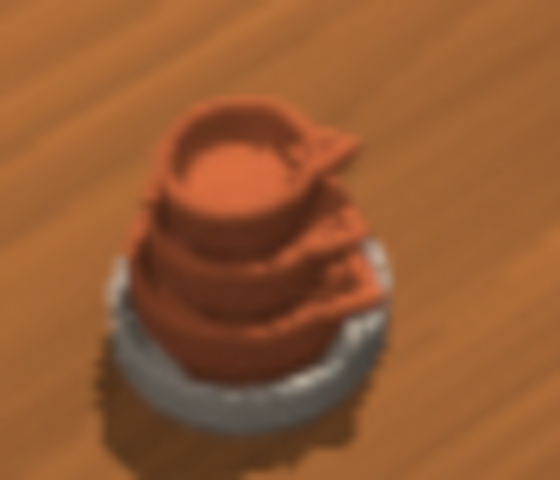

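```bash
python3 - <<'E'
from h import *
c=load("scene0");np.set_printoptions(precision=4,suppress=True)
f=lambda x,y,z: ray(c,165+x/8-.5,255+y/8-.5,z)[:2]
t=f(355,140,.067); o=(f(165,175,.068)+f(310,135,.068))/2
print(t,o,np.degrees(np.arctan2(*(t-o)[::-1])))
E
python3 -m creep '[{"ty":0.016,"tz":0.043},{"ty":0.032,"tz":0.087,"ax":-4},{"ty":0.049,"tz":0.131,"ax":-8},{"ty":0.065,"tz":0.175,"ax":-12},{"ty":0.081,"tz":0.218,"ax":-16}]'
```

```text
[ 0.6343 -0.2366] [ 0.6206 -0.2608] 60.60336839784173invalid input
```

```bash
python3 -m creep '[{"ax":0,"ay":0,"az":0,"tx":0,"ty":0.016,"tz":0.043,"fingers":0.087},{"ax":-4,"ay":0,"az":0,"tx":0,"ty":0.032,"tz":0.087,"fingers":0.087},{"ax":-8,"ay":0,"az":0,"tx":0,"ty":0.049,"tz":0.131,"fingers":0.087},{"ax":-12,"ay":0,"az":0,"tx":0,"ty":0.065,"tz":0.175,"fingers":0.087},{"ax":-16,"ay":0,"az":0,"tx":0,"ty":0.081,"tz":0.218,"fingers":0.087}]' 10
```

```text
time_s: 0.65
tcp_pos: [0.4625, -0.4312, 0.2264]
eef_rot: [81.3, 90.0, 124.1]
contact_force: [0.7, -0.4, -0.0]
gripper_width: 0.0868
```

```bash
cat > to.py <<'E'
import sys,numpy as np
from plant import r
from scipy.spatial.transform import Rotation as Ro
def go(x,y,z,head=None):
    s=r.get_state(); R=Ro.from_euler("xyz",s["eef_rot"],degrees=True).as_matrix()
    d=np.array([x,y,z])-s["tcp_pos"]; l=R.T@d; h=np.degrees(np.arctan2(R[1,2],R[0,2]))
    print("t",round(s["time_s"],2),"tcp",s["tcp_pos"].round(4),"head",h.round(2),"F",s["contact_force"].round(1),"w",round(s["gripper_width"],4))
    print("world d",d.round(4),"tool d",l.round(4),"len",np.linalg.norm(l).round(4),"ax",None if head is None else round(h-head,2))
    print("downtilt: tool x",R[:,0].round(4))
    if head is not None:
        # rotvec to have tool x straight down, tool z at heading
        hz=np.radians(head); zt=np.array([np.cos(hz),np.sin(hz),0]); xt=np.array([0,0,-1.]); yt=np.cross(zt,xt)
        Rt=np.stack([xt,yt,zt],1); print("rotvec",np.degrees(Ro.from_matrix(R.T@Rt).as_rotvec()).round(2))
if __name__=="__main__": go(*map(float,sys.argv[1:]))
E
python3 to.py .62 -.262 .19 50
```

```text
t 0.65 tcp [ 0.4625 -0.4312  0.2264] head 42.85 F [ 0.7 -0.4 -0. ] w 0.0868
world d [ 0.1575  0.1692 -0.0364] tool d [0.0365 0.0169 0.2305] len 0.234 ax -7.15
downtilt: tool x [-1.e-04  2.e-04 -1.e+00]
rotvec [-7.15  0.   -0.01]
```

```bash
python3 -m creep '[{"ax":-1,"ay":0,"az":0,"tx":0.007,"ty":0.003,"tz":0.046,"fingers":0.087},{"ax":-3,"ay":0,"az":0,"tx":0.014,"ty":0.007,"tz":0.092,"fingers":0.087},{"ax":-5,"ay":0,"az":0,"tx":0.022,"ty":0.010,"tz":0.138,"fingers":0.087},{"ax":-7,"ay":0,"az":0,"tx":0.030,"ty":0.014,"tz":0.184,"fingers":0.087},{"ax":-7,"ay":0,"az":0,"tx":0.0365,"ty":0.017,"tz":0.2305,"fingers":0.087}]'
python3 -m creep '[{"ax":0,"ay":0,"az":0,"tx":0,"ty":0,"tz":0,"fingers":0.07},{"ax":0,"ay":0,"az":0,"tx":0,"ty":0,"tz":0,"fingers":0.07}]'
cat > shot.py <<'E'
import sys,json
from plant import r,viewer
from h import *
names=sys.argv[2:]
for n in names:
    s=r.get_state(); c=viewer.capture(n); c=dict(c); c["tcp"]=s["tcp_pos"]; c["rpy"]=s["eef_rot"]
    np.savez(f"pics/{n}{sys.argv[1]}.npz",**c); cv2.imwrite(f"pics/{n}{sys.argv[1]}.png",c["pixels"])
E
python3 shot.py 1 wrist top scene; python3 to.py .62 -.262 .19 50
```

```text
time_s: 1.15
tcp_pos: [0.6202, -0.2623, 0.1894]
eef_rot: [110.8, 90.0, 160.5]
contact_force: [1.1, -0.9, 0.5]
gripper_width: 0.0868
time_s: 1.35
tcp_pos: [0.6199, -0.2627, 0.1891]
eef_rot: [119.0, 89.9, 168.8]
contact_force: [-1.1, 0.1, -0.2]
gripper_width: 0.076
t 1.5 tcp [ 0.6189 -0.2647  0.1902] head 49.64 F [-0.4  0.5 -0. ] w 0.0707
world d [ 0.0011  0.0027 -0.0002] tool d [0.0002 0.0009 0.0028] len 0.0029 ax -0.36
downtilt: tool x [-0.e+00 -1.e-04 -1.e+00]
rotvec [-0.36 -0.    0.  ]
```

View pics/wrist1.png

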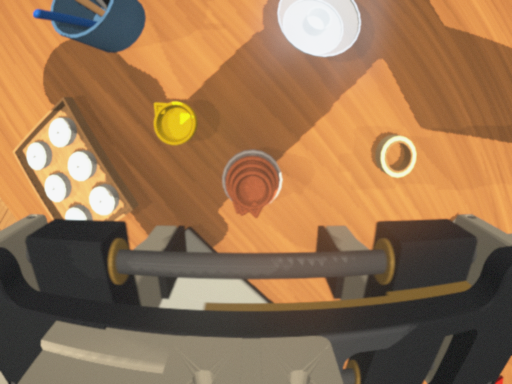

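Run:
```python
from h import *
from plant import r
crop(load("wrist1"),205,140,96,90,"w1c",8)
for i in range(3): print(r.get_state()["tcp_pos"],r.get_state()["time_s"])
```

```text
[ 0.61887804 -0.26469545  0.19021024] 1.5
[ 0.61887804 -0.26469545  0.19021024] 1.5
[ 0.61887804 -0.26469545  0.19021024] 1.5
```

View pics/w1c.png

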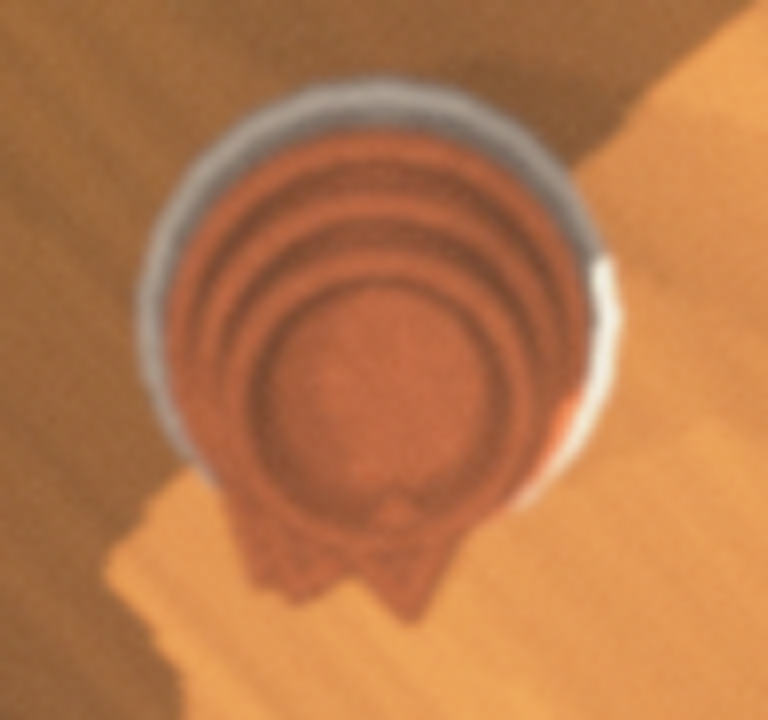

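```bash
cat >> h.py <<'E'
from scipy.spatial.transform import Rotation as Ro
def wray(c,u,v,z):
    a,b=u-c["cx"],v-c["cy"]; rr=np.hypot(a,b)+1e-12; th=rr/c["fx"]
    d=np.array([np.sin(th)*a/rr,np.sin(th)*b/rr,np.cos(th)]); T=c["T_tool_cam"]
    R=Ro.from_euler("xyz",c["rpy"],degrees=True).as_matrix()
    o=R@T[:3,3]+c["tcp"]; d=R@T[:3,:3]@d; return o+d*(z-o[2])/d[2]
E
python3 - <<'E'
from h import *
np.set_printoptions(precision=4,suppress=True)
c=load("wrist1"); f=lambda x,y,z: wray(c,205+x/8-.5,140+y/8-.5,z)
L,R_,T,B=f(230,398,.068),f(536,398,.068),f(383,250,.068),f(383,545,.068)
print("small",(L+R_)/2,(T+B)/2,np.linalg.norm(L-R_),np.linalg.norm(T-B))
L,R_,T=f(137,316,.021),f(620,316,.021),f(378,77,.021)
print("bowl",(L+R_)/2,np.linalg.norm(L-R_),T, np.linalg.norm(T-(L+R_)/2))
t=f(410,625,.067);o=f(383,398,.068);print(np.degrees(np.arctan2(*(t-o)[1::-1])))
t=f(285,603,.052);o=f(383,365,.052);print(np.degrees(np.arctan2(*(t-o)[1::-1])))
E
```

```text
small [ 0.6179 -0.2619  0.068 ] [ 0.6181 -0.2617  0.068 ] 0.03703214486576928 0.036861674555065393
bowl [ 0.6182 -0.262   0.021 ] 0.06786857194947193 [ 0.5967 -0.2877  0.021 ] 0.033593412075808404
56.45673596330331
28.075427563501112
```

```bash
python3 to.py .6185 -.262 .100 54;  python3 -m creep '[{"ax":-2,"ay":0,"az":0,"tx":0.03,"ty":0,"tz":0.001,"fingers":0.065},{"ax":-4,"ay":0,"az":0,"tx":0.06,"ty":0,"tz":0.001,"fingers":0.065},{"ax":-4,"ay":0,"az":0,"tx":0.09,"ty":0,"tz":0.001,"fingers":0.065},{"ax":-4,"ay":0,"az":0,"tx":0.09,"ty":0,"tz":0.001,"fingers":0.065},{"ax":-4,"ay":0,"az":0,"tx":0.09,"ty":0,"tz":0.001,"fingers":0.065}]'; python3 to.py .6185 -.262 .056 54; python3 shot.py 2 wrist; python3 to.py .6185 -.262 .056 54; python3 -c "
from h import *
crop(load('wrist2'),125,120,250,140,'w2c',3)"
```

```text
t 1.5 tcp [ 0.6189 -0.2647  0.1902] head 49.64 F [-0.4  0.5 -0. ] w 0.0707
world d [-0.0004  0.0027 -0.0902] tool d [0.0902 0.002  0.0018] len 0.0903 ax -4.36
downtilt: tool x [-0.e+00 -1.e-04 -1.e+00]
rotvec [-4.36 -0.    0.  ]
time_s: 2.0
tcp_pos: [0.6197, -0.2643, 0.1008]
eef_rot: [177.5, 90.0, -128.9]
contact_force: [0.4, -0.1, 1.3]
gripper_width: 0.0646
t 2.0 tcp [ 0.6197 -0.2643  0.1008] head 53.63 F [ 0.4 -0.1  1.3] w 0.0646
world d [-0.0012  0.0023 -0.0448] tool d [0.0448 0.0024 0.0012] len 0.0449 ax -0.37
downtilt: tool x [-4.e-04 -5.e-04 -1.e+00]
rotvec [-0.37 -0.04 -0.  ]
t 2.05 tcp [ 0.6206 -0.2643  0.1019] head 53.65 F [-0.3 -0.   0.8] w 0.0649
world d [-0.0021  0.0023 -0.0459] tool d [0.0459 0.0032 0.0006] len 0.046 ax -0.35
downtilt: tool x [ 1.8e-03 -9.0e-04 -1.0e+00]
rotvec [-0.35  0.02  0.11]
```

View pics/w2c.png

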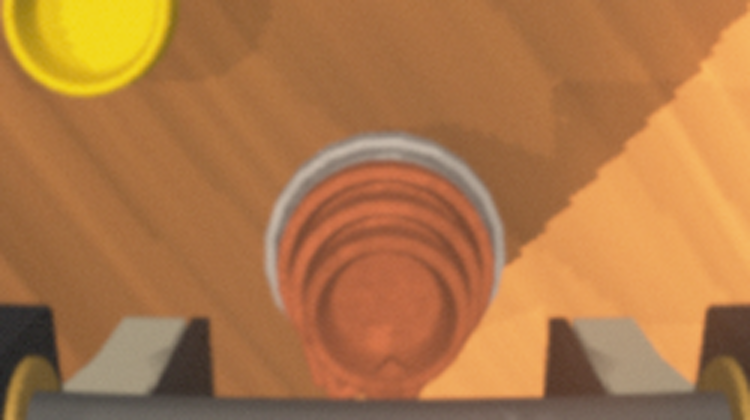

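Run:
```python
from h import *
c=load("wrist2"); p=wray(c,125+386/3-.5,120+308/3-.5,.068); R=Ro.from_euler("xyz",c["rpy"],degrees=True).as_matrix()
print(p,R.T@(p-c["tcp"]))
```

```text
[ 0.61821315 -0.26329754  0.068     ] [ 3.27726033e-02  1.84856834e-03 -4.81203588e-05]
```

```bash
python3 -m creep '[{"ax":0,"ay":0,"az":0,"tx":0.015,"ty":0.002,"tz":0,"fingers":0.065},{"ax":0,"ay":0,"az":0,"tx":0.030,"ty":0.002,"tz":0,"fingers":0.065},{"ax":0,"ay":0,"az":0,"tx":0.038,"ty":0.002,"tz":0,"fingers":0.065},{"ax":0,"ay":0,"az":0,"tx":0.0425,"ty":0.002,"tz":0,"fingers":0.065},{"ax":0,"ay":0,"az":0,"tx":0.0425,"ty":0.002,"tz":0,"fingers":0.055}]' 8
python3 -m creep '[{"ax":0,"ay":0,"az":0,"tx":0,"ty":0,"tz":0,"fingers":0.05},{"ax":0,"ay":0,"az":0,"tx":0,"ty":0,"tz":0,"fingers":0.045}]' 8; python3 shot.py 3 wrist scene; python3 to.py .6185 -.262 .056 54; python3 -c "
from h import *
crop(load('wrist3'),125,120,250,140,'w3c',3);crop(load('scene3'),140,225,110,90,'s3c',7)"
```

```text
time_s: 2.55
tcp_pos: [0.6183, -0.2621, 0.0571]
eef_rot: [121.4, 90.0, 175.1]
contact_force: [-0.1, 0.7, -0.3]
gripper_width: 0.061
time_s: 2.75
tcp_pos: [0.6189, -0.2622, 0.0582]
eef_rot: [-70.2, 89.9, -16.5]
contact_force: [0.2, 0.2, -0.7]
gripper_width: 0.0481
t 2.85 tcp [ 0.6188 -0.2621  0.0581] head 53.69 F [-0.5 -0.2  0.1] w 0.0456
world d [-0.0003  0.0001 -0.0021] tool d [ 0.0021  0.0003 -0.0001] len 0.0021 ax -0.31
downtilt: tool x [ 7.e-04 -2.e-04 -1.e+00]
rotvec [-0.31  0.02  0.04]
```

View pics/w3c.png

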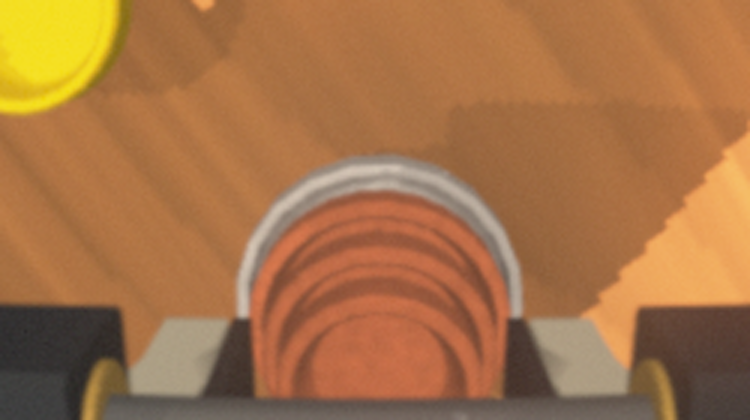

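View pics/s3c.png

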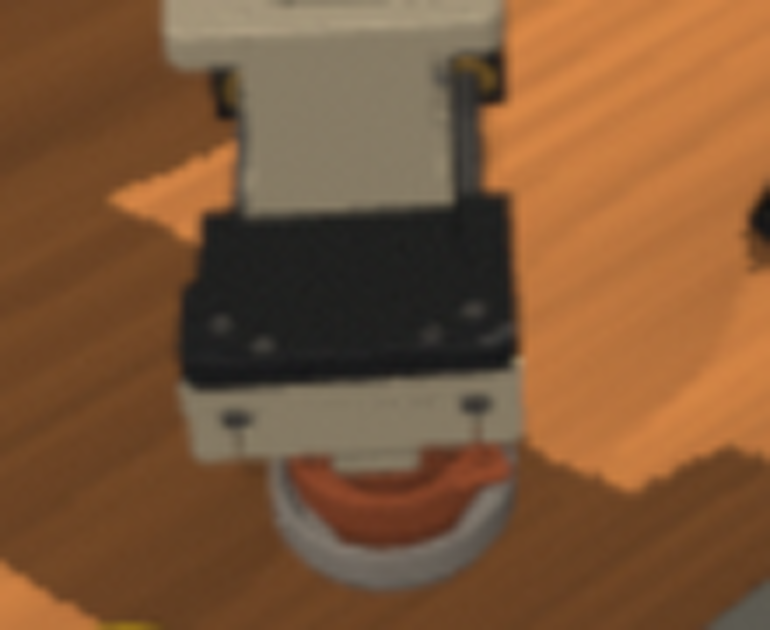

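```bash
python3 -m creep '[{"ax":0,"ay":0,"az":0,"tx":0,"ty":0,"tz":0,"fingers":0.041},{"ax":0,"ay":0,"az":0,"tx":0,"ty":0,"tz":0,"fingers":0.037},{"ax":0,"ay":0,"az":0,"tx":0,"ty":0,"tz":0,"fingers":0.033},{"ax":0,"ay":0,"az":0,"tx":0,"ty":0,"tz":0,"fingers":0.03},{"ax":0,"ay":0,"az":0,"tx":0,"ty":0,"tz":0,"fingers":0.03}]' 12
python3 -m creep '[{"ax":0,"ay":0,"az":0,"tx":0,"ty":0,"tz":0,"fingers":0.03},{"ax":0,"ay":0,"az":0,"tx":-0.004,"ty":0,"tz":0,"fingers":0.03},{"ax":0,"ay":0,"az":0,"tx":-0.012,"ty":0,"tz":0,"fingers":0.03},{"ax":0,"ay":0,"az":0,"tx":-0.025,"ty":0,"tz":0,"fingers":0.03},{"ax":0,"ay":0,"az":0,"tx":-0.04,"ty":0,"tz":0,"fingers":0.03}]' 12;  python3 shot.py 4 wrist scene; python3 to.py .46 .342 .15 54; python3 -c "
from h import *
crop(load('wrist4'),125,120,250,140,'w4c',3);crop(load('scene4'),140,215,110,100,'s4c',6)"
```

```text
time_s: 3.35
tcp_pos: [0.6186, -0.2621, 0.0577]
eef_rot: [-76.1, 90.0, -22.4]
contact_force: [0.0, 0.1, 1.2]
gripper_width: 0.0375
time_s: 3.85
tcp_pos: [0.6184, -0.2621, 0.0987]
eef_rot: [138.3, 90.0, -168.0]
contact_force: [0.8, -0.7, -0.3]
gripper_width: 0.0378
t 3.95 tcp [ 0.6203 -0.2626  0.1013] head 53.72 F [ 0.1 -1.2 -0.1] w 0.0375
world d [-0.1603  0.6046  0.0487] tool d [-0.0503  0.4868  0.3926] len 0.6274 ax -0.28
downtilt: tool x [ 0.0049 -0.0013 -1.    ]
rotvec [-0.28  0.1   0.27]
```

View pics/w4c.png

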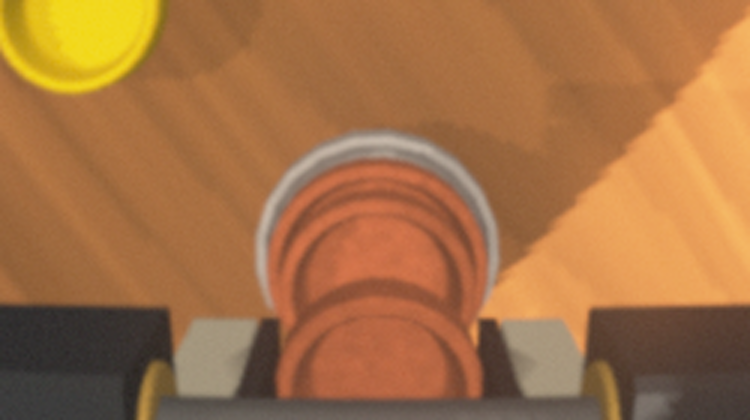

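View pics/s4c.png

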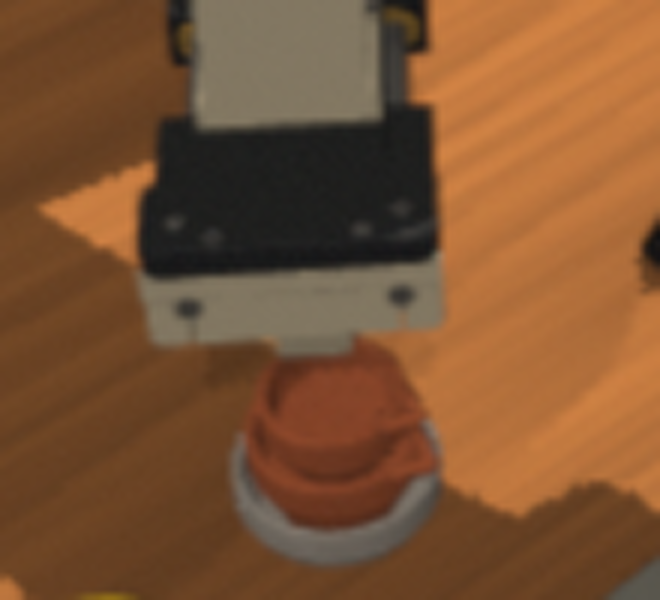

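```bash
python3 -m creep '[{"ax":0,"ay":0,"az":0,"tx":-0.015,"ty":0.006,"tz":0.005,"fingers":0.03},{"ax":0,"ay":0,"az":0,"tx":-0.03,"ty":0.022,"tz":0.018,"fingers":0.03},{"ax":0,"ay":0,"az":0,"tx":-0.04,"ty":0.048,"tz":0.039,"fingers":0.03},{"ax":0,"ay":0,"az":0,"tx":-0.05,"ty":0.079,"tz":0.064,"fingers":0.03},{"ax":0,"ay":0,"az":0,"tx":-0.05,"ty":0.110,"tz":0.089,"fingers":0.03}]'
python3 -m creep '[{"ax":0,"ay":0,"az":0,"tx":0,"ty":0.031,"tz":0.025,"fingers":0.03},{"ax":0,"ay":0,"az":0,"tx":0,"ty":0.062,"tz":0.05,"fingers":0.03},{"ax":0,"ay":0,"az":0,"tx":0,"ty":0.093,"tz":0.075,"fingers":0.03},{"ax":0,"ay":0,"az":0,"tx":0,"ty":0.124,"tz":0.100,"fingers":0.03},{"ax":0,"ay":0,"az":0,"tx":0,"ty":0.155,"tz":0.125,"fingers":0.03}]'
python3 to.py .46 .342 .15 54; python3 -c "
from plant import r;print(r.get_state()['joints'].round(1))"
```

```text
time_s: 4.45
tcp_pos: [0.5827, -0.1239, 0.1498]
eef_rot: [-54.3, 89.8, -0.6]
contact_force: [0.7, 0.8, -0.2]
gripper_width: 0.0375
time_s: 4.95
tcp_pos: [0.5307, 0.069, 0.1485]
eef_rot: [-24.6, 90.0, 29.1]
contact_force: [0.5, 0.1, 0.1]
gripper_width: 0.0374
t 4.95 tcp [0.5307 0.069  0.1485] head 53.7 F [0.5 0.1 0.1] w 0.0374
world d [-0.0707  0.273   0.0015] tool d [-0.0014  0.2186  0.1781] len 0.282 ax -0.3
downtilt: tool x [ 6.e-04  3.e-04 -1.e+00]
rotvec [-0.3   0.04  0.02]
[ 28.4  11.2 -23.2  -0.  -55.5 -64.7]
```

```bash
python3 -m creep '[{"ax":0,"ay":0,"az":0,"tx":0,"ty":0.031,"tz":0.025,"fingers":0.03},{"ax":0,"ay":0,"az":0,"tx":0,"ty":0.062,"tz":0.05,"fingers":0.03},{"ax":0,"ay":0,"az":0,"tx":0,"ty":0.093,"tz":0.075,"fingers":0.03},{"ax":0,"ay":0,"az":0,"tx":0,"ty":0.124,"tz":0.101,"fingers":0.03},{"ax":0,"ay":0,"az":0,"tx":0,"ty":0.155,"tz":0.126,"fingers":0.03}]'
python3 -m creep '[{"ax":0,"ay":0,"az":0,"tx":0,"ty":0.026,"tz":0.021,"fingers":0.03},{"ax":0,"ay":0,"az":0,"tx":0,"ty":0.045,"tz":0.037,"fingers":0.03},{"ax":0,"ay":0,"az":0,"tx":0,"ty":0.058,"tz":0.047,"fingers":0.03},{"ax":0,"ay":0,"az":0,"tx":0,"ty":0.064,"tz":0.052,"fingers":0.03},{"ax":0,"ay":0,"az":0,"tx":0,"ty":0.064,"tz":0.052,"fingers":0.03}]'
python3 shot.py 5 wrist top; python3 to.py .46 .342 .08 54
```

```text
time_s: 5.45
tcp_pos: [0.4803, 0.2624, 0.1486]
eef_rot: [-3.9, 90.0, 49.8]
contact_force: [1.3, -0.2, 0.4]
gripper_width: 0.0374
time_s: 5.95
tcp_pos: [0.4603, 0.3408, 0.1477]
eef_rot: [-166.2, 90.0, -112.5]
contact_force: [0.5, 0.1, -1.0]
gripper_width: 0.0374
t 6.05 tcp [0.4606 0.3396 0.1476] head 53.66 F [-0.3 -0.1 -0.4] w 0.0374
world d [-0.0006  0.0024 -0.0676] tool d [0.0676 0.0019 0.0016] len 0.0677 ax -0.34
downtilt: tool x [-3.e-04 -3.e-04 -1.e+00]
rotvec [-0.34 -0.02 -0.  ]
```

View pics/wrist5.png

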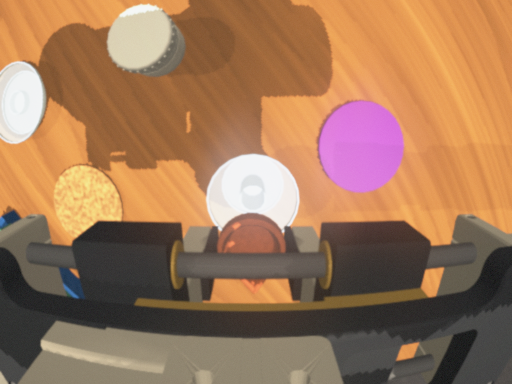

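View pics/top5.png

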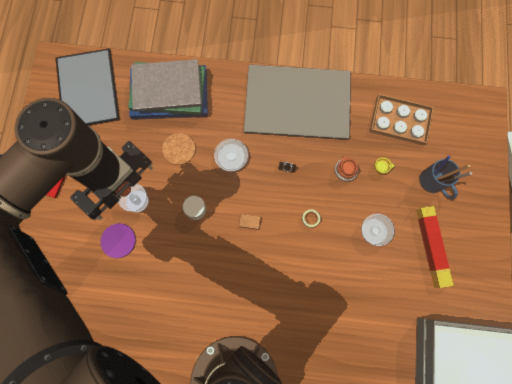

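Run:
```python
from h import *
np.set_printoptions(precision=4,suppress=True)
c=load("wrist5")
for v in (196,200,204):
    L,R_=wray(c,207,v,.06),wray(c,299.5,v,.06); print((L+R_)/2,np.linalg.norm(L-R_))
T=wray(c,253,153.5,.06); h=np.radians(53.7); print(T[:2]+.04*np.array([np.cos(h),np.sin(h)]))
cork=[wray(c,u,v,.005)[:2] for u,v in((54,200),(122,205),(88,165),(88,237))]; print(cork)
crop(c,190,140,130,110,"w5c",6)
```

```text
[0.4565 0.3397 0.06  ] 0.07986499657826479
[0.4587 0.3426 0.06  ] 0.08017491772208886
[0.4608 0.3455 0.06  ] 0.08049717016545478
[0.4588 0.3422]
[array([0.6673, 0.2111]), array([0.591 , 0.2735]), array([0.5949, 0.2123]), array([0.6598, 0.275 ])]
```

View pics/w5c.png

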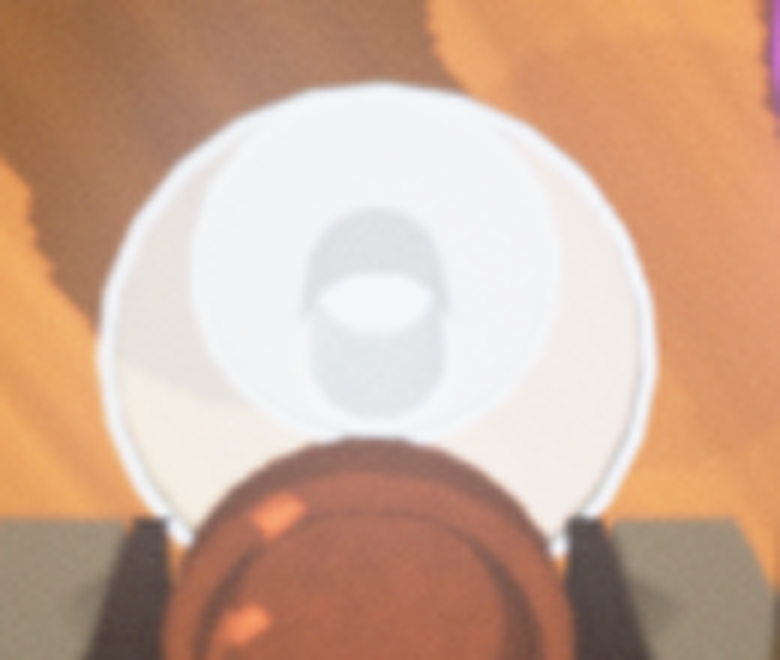

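```bash
python3 -m creep '[{"ax":0,"ay":0,"az":0,"tx":0.01,"ty":0.001,"tz":0,"fingers":0.03},{"ax":0,"ay":0,"az":0,"tx":0.025,"ty":0.001,"tz":0.001,"fingers":0.03},{"ax":0,"ay":0,"az":0,"tx":0.045,"ty":0.002,"tz":0.001,"fingers":0.03},{"ax":0,"ay":0,"az":0,"tx":0.058,"ty":0.002,"tz":0.001,"fingers":0.03},{"ax":0,"ay":0,"az":0,"tx":0.064,"ty":0.002,"tz":0.001,"fingers":0.03}]'
python3 -m creep '[{"ax":0,"ay":0,"az":0,"tx":0,"ty":0,"tz":0,"fingers":0.03},{"ax":0,"ay":0,"az":0,"tx":0,"ty":0,"tz":0,"fingers":0.03}]'; python3 shot.py 6 wrist scene;python3 to.py .46 .342 .0767 54; python3 -c "
from h import *
crop(load('wrist6'),125,120,250,140,'w6c',3);crop(load('scene6'),280,90,110,100,'s6c',6)"
```

```text
time_s: 6.55
tcp_pos: [0.4592, 0.341, 0.0818]
eef_rot: [177.5, 89.8, -128.9]
contact_force: [0.0, 0.2, -0.5]
gripper_width: 0.0375
time_s: 6.75
tcp_pos: [0.46, 0.3425, 0.084]
eef_rot: [-22.8, 90.0, 30.8]
contact_force: [0.2, -0.3, -0.7]
gripper_width: 0.0377
t 6.85 tcp [0.46   0.3428 0.0843] head 53.69 F [-0.8 -0.2  0.1] w 0.0377
world d [ 0.     -0.0008 -0.0076] tool d [ 0.0076 -0.0005 -0.0006] len 0.0077 ax -0.31
downtilt: tool x [ 9.e-04  1.e-03 -1.e+00]
rotvec [-0.31  0.08  0.01]
```

View pics/s6c.png

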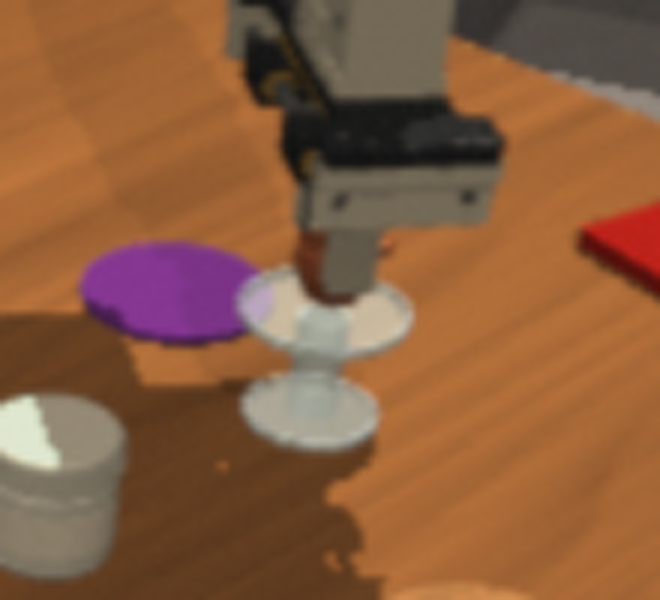

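View pics/w6c.png

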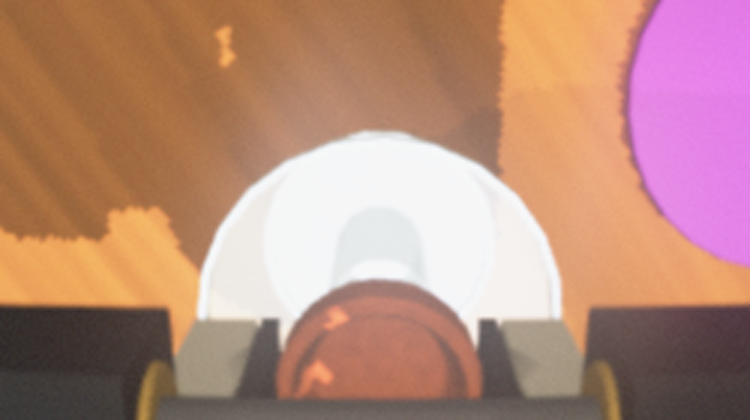

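```bash
python3 -m creep '[{"ax":0,"ay":0,"az":0,"tx":0.002,"ty":0,"tz":0,"fingers":0.03},{"ax":0,"ay":0,"az":0,"tx":0.004,"ty":0,"tz":0,"fingers":0.03},{"ax":0,"ay":0,"az":0,"tx":0.005,"ty":0,"tz":0,"fingers":0.03},{"ax":0,"ay":0,"az":0,"tx":0.005,"ty":0,"tz":0,"fingers":0.03}]'
python3 -m creep '[{"ax":0,"ay":0,"az":0,"tx":0.001,"ty":0,"tz":0,"fingers":0.03},{"ax":0,"ay":0,"az":0,"tx":0.001,"ty":0,"tz":0,"fingers":0.03}]'
python3 -m creep '[{"ax":0,"ay":0,"az":0,"tx":0.001,"ty":0,"tz":0,"fingers":0.03},{"ax":0,"ay":0,"az":0,"tx":0.001,"ty":0,"tz":0,"fingers":0.03}]'
```

```text
time_s: 7.25
tcp_pos: [0.4595, 0.3424, 0.0784]
eef_rot: [172.7, 90.0, -133.6]
contact_force: [-0.3, 0.1, -0.0]
gripper_width: 0.0374
time_s: 7.45
tcp_pos: [0.4595, 0.3424, 0.0774]
eef_rot: [177.7, 90.0, -128.6]
contact_force: [-0.5, -0.1, -0.2]
gripper_width: 0.0375
time_s: 7.65
tcp_pos: [0.4597, 0.3425, 0.0767]
eef_rot: [-21.7, 90.0, 32.0]
contact_force: [-0.1, 0.5, 1.6]
gripper_width: 0.0376
```

```bash
python3 -m creep '[{"ax":0,"ay":0,"az":0,"tx":0.001,"ty":0,"tz":0,"fingers":0.03},{"ax":0,"ay":0,"az":0,"tx":0.001,"ty":0,"tz":0,"fingers":0.03}]'; python3 shot.py 7 scene;python3 to.py .46 .342 .0767 54; python3 -c "
from h import *
crop(load('scene7'),300,110,70,70,'s7c',8)"
```

```text
time_s: 7.85
tcp_pos: [0.4598, 0.3427, 0.0766]
eef_rot: [-17.6, 89.9, 36.1]
contact_force: [-2.4, -1.5, 8.7]
gripper_width: 0.0376
t 7.9 tcp [0.4598 0.3426 0.0766] head 53.71 F [-3.  -2.2  8.7] w 0.038
world d [ 0.0002 -0.0006  0.0001] tool d [-0.0001 -0.0006 -0.0004] len 0.0007 ax -0.29
downtilt: tool x [ 7.e-04  5.e-04 -1.e+00]
rotvec [-0.29  0.05  0.01]
```

View pics/s7c.png

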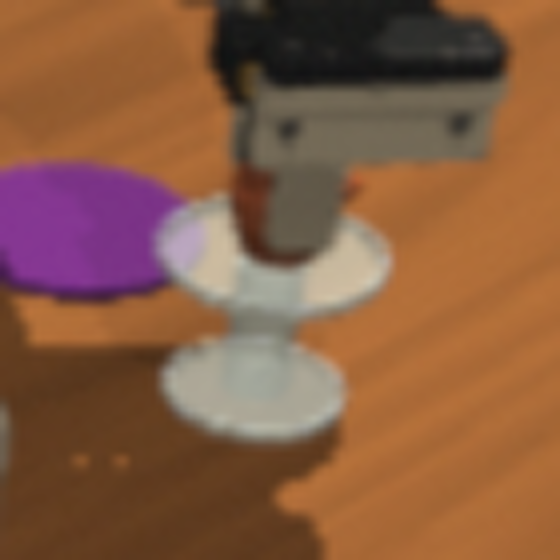

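```bash
python3 -m creep '[{"ax":0,"ay":0,"az":0,"tx":-0.001,"ty":0,"tz":0,"fingers":0.03},{"ax":0,"ay":0,"az":0,"tx":-0.001,"ty":0,"tz":0,"fingers":0.041},{"ax":0,"ay":0,"az":0,"tx":-0.001,"ty":0,"tz":0,"fingers":0.045},{"ax":0,"ay":0,"az":0,"tx":-0.001,"ty":0,"tz":0,"fingers":0.055},{"ax":0,"ay":0,"az":0,"tx":-0.001,"ty":0,"tz":0,"fingers":0.06}]'
python3 -m creep '[{"ax":0,"ay":0,"az":0,"tx":0,"ty":0,"tz":0,"fingers":0.065},{"ax":0,"ay":0,"az":0,"tx":-0.005,"ty":0,"tz":0,"fingers":0.065},{"ax":0,"ay":0,"az":0,"tx":-0.02,"ty":0,"tz":0,"fingers":0.065},{"ax":0,"ay":0,"az":0,"tx":-0.05,"ty":0,"tz":0,"fingers":0.065},{"ax":0,"ay":0,"az":0,"tx":-0.08,"ty":0,"tz":0,"fingers":0.065}]'
python3 shot.py 8 wrist scene; python3 to.py .619 -.262 .15 35;python3 -c "
from h import *
crop(load('wrist8'),190,140,130,110,'w8c',6)"
```

```text
time_s: 8.4
tcp_pos: [0.4595, 0.3423, 0.0764]
eef_rot: [179.1, 90.0, -127.2]
contact_force: [-0.1, 0.5, 0.9]
gripper_width: 0.0553
time_s: 8.9
tcp_pos: [0.4594, 0.3421, 0.1574]
eef_rot: [-174.3, 89.9, -120.6]
contact_force: [0.0, 0.8, -0.9]
gripper_width: 0.0649
t 9.0 tcp [0.4615 0.3443 0.1614] head 53.74 F [ 0.2 -0.4 -0.1] w 0.0647
world d [ 0.1575 -0.6063 -0.0114] tool d [ 0.0089 -0.4857 -0.3958] len 0.6266 ax 18.74
downtilt: tool x [ 0.0052  0.0054 -1.    ]
rotvec [ 1.874e+01  4.300e-01 -1.000e-02]
```

View pics/w8c.png

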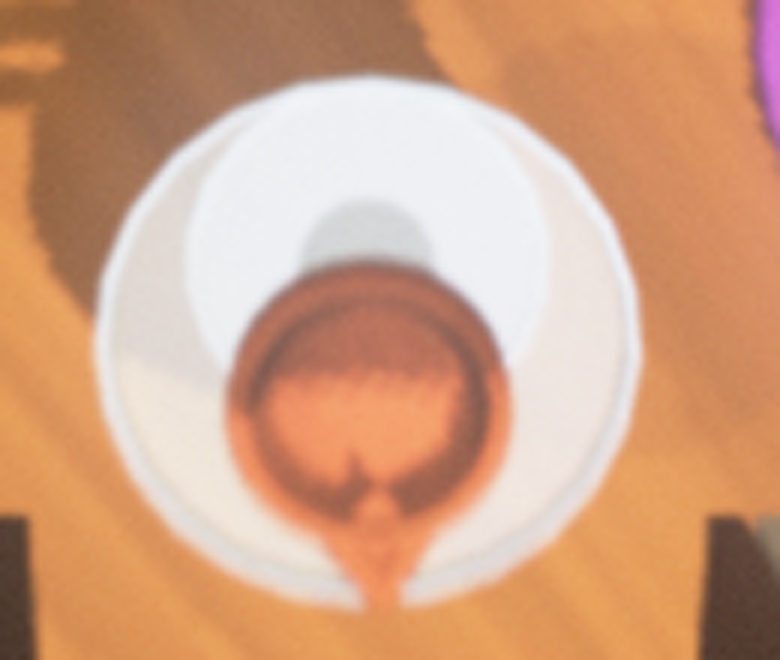

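```bash
python3 -m creep '[{"ax":0,"ay":0,"az":0,"tx":0,"ty":-0.035,"tz":-0.028,"fingers":0.07},{"ax":2,"ay":0,"az":0,"tx":0,"ty":-0.071,"tz":-0.058,"fingers":0.07},{"ax":4,"ay":0,"az":0,"tx":0,"ty":-0.108,"tz":-0.088,"fingers":0.07},{"ax":6,"ay":0,"az":0,"tx":0,"ty":-0.145,"tz":-0.118,"fingers":0.07},{"ax":8,"ay":0,"az":0,"tx":0,"ty":-0.182,"tz":-0.148,"fingers":0.07}]'; python3 to.py .619 -.262 .15 40
```

```text
time_s: 9.5
tcp_pos: [0.5187, 0.1136, 0.1568]
eef_rot: [-12.9, 90.0, 32.7]
contact_force: [1.2, 0.3, 0.3]
gripper_width: 0.0704
t 9.5 tcp [0.5187 0.1136 0.1568] head 45.64 F [1.2 0.3 0.3] w 0.0704
world d [ 0.1003 -0.3756 -0.0068] tool d [ 0.0067 -0.3344 -0.1984] len 0.3889 ax 5.64
downtilt: tool x [ 4.e-04  3.e-04 -1.e+00]
rotvec [5.64 0.03 0.01]
```

```bash
python3 -m creep '[{"ax":0,"ay":0,"az":0,"tx":0,"ty":-0.040,"tz":-0.024,"fingers":0.07},{"ax":0,"ay":0,"az":0,"tx":0,"ty":-0.080,"tz":-0.048,"fingers":0.07},{"ax":0,"ay":0,"az":0,"tx":0,"ty":-0.120,"tz":-0.071,"fingers":0.07},{"ax":0,"ay":0,"az":0,"tx":0,"ty":-0.160,"tz":-0.095,"fingers":0.07},{"ax":0,"ay":0,"az":0,"tx":0,"ty":-0.2,"tz":-0.119,"fingers":0.07}]'
python3 -m creep '[{"ax":1,"ay":0,"az":0,"tx":0,"ty":-0.038,"tz":-0.023,"fingers":0.07},{"ax":3,"ay":0,"az":0,"tx":0,"ty":-0.075,"tz":-0.045,"fingers":0.07},{"ax":5,"ay":0,"az":0,"tx":0,"ty":-0.105,"tz":-0.062,"fingers":0.07},{"ax":5.5,"ay":0,"az":0,"tx":0,"ty":-0.134,"tz":-0.079,"fingers":0.07},{"ax":5.5,"ay":0,"az":0,"tx":0,"ty":-0.134,"tz":-0.079,"fingers":0.07}]'
python3 -m creep '[{"ax":0,"ay":0,"az":0,"tx":0.02,"ty":0,"tz":0,"fingers":0.07},{"ax":0,"ay":0,"az":0,"tx":0.04,"ty":0,"tz":0,"fingers":0.07},{"ax":0,"ay":0,"az":0,"tx":0.05,"ty":0,"tz":0,"fingers":0.07},{"ax":0,"ay":0,"az":0,"tx":0.05,"ty":0,"tz":0,"fingers":0.07}]'
python3 shot.py 9 wrist scene; python3 to.py .619 -.262 .05 40;python3 -c "
from h import *
crop(load('wrist9'),185,140,130,110,'w9c',6);crop(load('scene9'),140,215,110,100,'s9c',6)"
```

```text
time_s: 10.0
tcp_pos: [0.5787, -0.1114, 0.1567]
eef_rot: [-26.3, 90.0, 19.4]
contact_force: [1.4, 1.1, 0.5]
gripper_width: 0.07
time_s: 10.5
tcp_pos: [0.6194, -0.2633, 0.1556]
eef_rot: [168.0, 89.9, -152.0]
contact_force: [-0.3, -0.2, -0.5]
gripper_width: 0.0698
time_s: 10.9
tcp_pos: [0.6182, -0.2591, 0.1049]
eef_rot: [128.1, 89.8, 168.3]
contact_force: [0.5, -0.5, 0.7]
gripper_width: 0.0697
t 11.0 tcp [ 0.6196 -0.2595  0.1071] head 40.22 F [ 0.3 -0.3 -0. ] w 0.07
world d [-0.0006 -0.0025 -0.0571] tool d [ 0.0571 -0.0015 -0.0021] len 0.0572 ax 0.22
downtilt: tool x [ 3.e-04 -4.e-04 -1.e+00]
rotvec [ 0.22 -0.    0.03]
```

View pics/w9c.png

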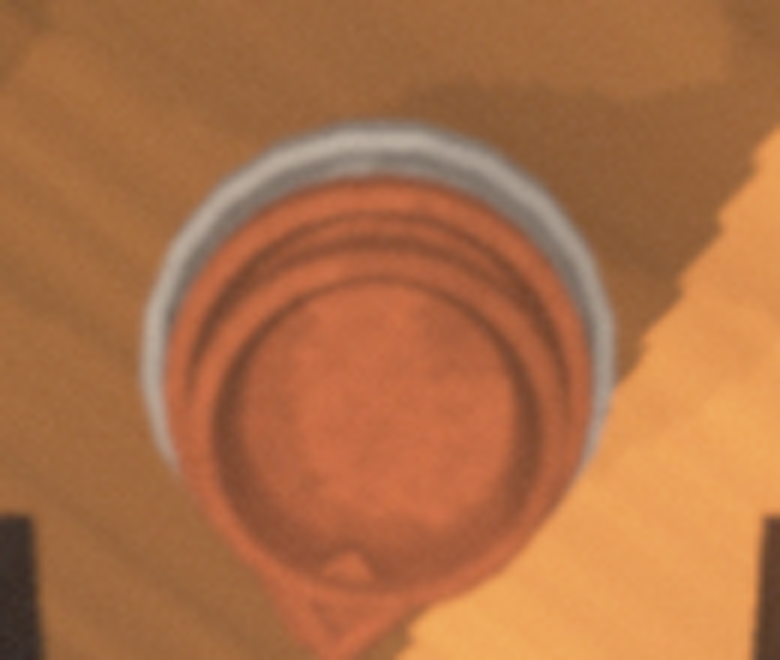

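View pics/s9c.png

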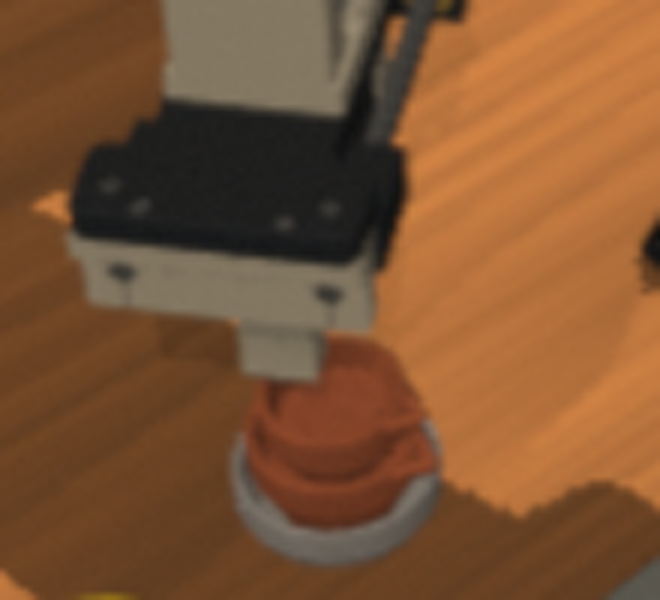

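Run:
```python
from h import *
np.set_printoptions(precision=4,suppress=True)
c=load("wrist9"); R=Ro.from_euler("xyz",c["rpy"],degrees=True).as_matrix()
f=lambda x,y,z: R.T@(wray(c,185+x/6-.5,140+y/6-.5,z)-c["tcp"])
for n,l,r_,y,z,t in(("mid",190,567,424,.053,240),("large",165,592,395,.037,176),("bowl",143,614,362,.021,122)):
    a,b,tt=f(l,y,z),f(r_,y,z),f(379,t,z); print(n,(a+b)/2,np.linalg.norm(a-b),tt+[0,0,{"mid":.024,"large":.029,"bowl":.034}[n]])
print("tip",f(333,658,.053))
```

```text
mid [ 0.0519 -0.0023 -0.0023] 0.046771204949481684 [ 0.0519 -0.0021 -0.0016]
large [ 0.0679 -0.0024 -0.001 ] 0.05679781070518402 [ 0.0679 -0.0023 -0.0015]
bowl [ 0.0839 -0.0026 -0.0009] 0.06680206818441593 [ 0.084  -0.0024 -0.001 ]
tip [ 0.0518 -0.0082  0.0297]
```

```bash
python3 -m creep '[{"ax":0,"ay":0,"az":0,"tx":0.015,"ty":-0.002,"tz":-0.0015,"fingers":0.07},{"ax":0,"ay":0,"az":0,"tx":0.035,"ty":-0.002,"tz":-0.0015,"fingers":0.07},{"ax":0,"ay":0,"az":0,"tx":0.050,"ty":-0.002,"tz":-0.0015,"fingers":0.07},{"ax":0,"ay":0,"az":0,"tx":0.058,"ty":-0.002,"tz":-0.0015,"fingers":0.068},{"ax":0,"ay":0,"az":0,"tx":0.058,"ty":-0.002,"tz":-0.0015,"fingers":0.068}]' 12
python3 -m creep '[{"ax":0,"ay":0,"az":0,"tx":0,"ty":0,"tz":0,"fingers":0.068},{"ax":0,"ay":0,"az":0,"tx":0,"ty":0,"tz":0,"fingers":0.068}]'; python3 to.py .6185 -.262 .041 40
```

```text
time_s: 11.5
tcp_pos: [0.6187, -0.262, 0.0472]
eef_rot: [130.7, 89.9, 170.9]
contact_force: [-0.2, 0.1, 0.0]
gripper_width: 0.0683
time_s: 11.7
tcp_pos: [0.6201, -0.2623, 0.0495]
eef_rot: [-54.8, 89.9, -14.6]
contact_force: [0.7, 0.4, -0.3]
gripper_width: 0.0679
t 11.7 tcp [ 0.6201 -0.2623  0.0495] head 40.2 F [ 0.7  0.4 -0.3] w 0.0679
world d [-0.0016  0.0003 -0.0085] tool d [ 0.0085  0.0012 -0.0011] len 0.0087 ax 0.2
downtilt: tool x [ 1.4e-03 -4.0e-04 -1.0e+00]
rotvec [0.2  0.05 0.07]
```

```bash
python3 -m creep '[{"ax":0,"ay":0,"az":0,"tx":0.003,"ty":0,"tz":0,"fingers":0.06},{"ax":0,"ay":0,"az":0,"tx":0.0055,"ty":0,"tz":0,"fingers":0.056},{"ax":0,"ay":0,"az":0,"tx":0.0055,"ty":0,"tz":0,"fingers":0.053},{"ax":0,"ay":0,"az":0,"tx":0.0055,"ty":0,"tz":0,"fingers":0.05},{"ax":0,"ay":0,"az":0,"tx":0.0055,"ty":0,"tz":0,"fingers":0.048}]' 12
python3 shot.py 10 wrist scene; python3 to.py .6185 -.262 .041 40;python3 -c "
from h import *
crop(load('wrist10'),125,120,250,140,'w10c',3);crop(load('scene10'),140,215,110,100,'s10c',6)"
```

```text
time_s: 12.2
tcp_pos: [0.6194, -0.2621, 0.0431]
eef_rot: [-28.8, 90.0, 11.4]
contact_force: [-0.4, -0.4, 0.4]
gripper_width: 0.0489
t 12.3 tcp [ 0.6194 -0.2621  0.0431] head 40.19 F [-0.5  0.5  0.4] w 0.0485
world d [-0.0009  0.0001 -0.0021] tool d [ 0.0021  0.0006 -0.0006] len 0.0023 ax 0.19
downtilt: tool x [-0.e+00  1.e-04 -1.e+00]
rotvec [ 0.19  0.   -0.  ]
```

View pics/w10c.png

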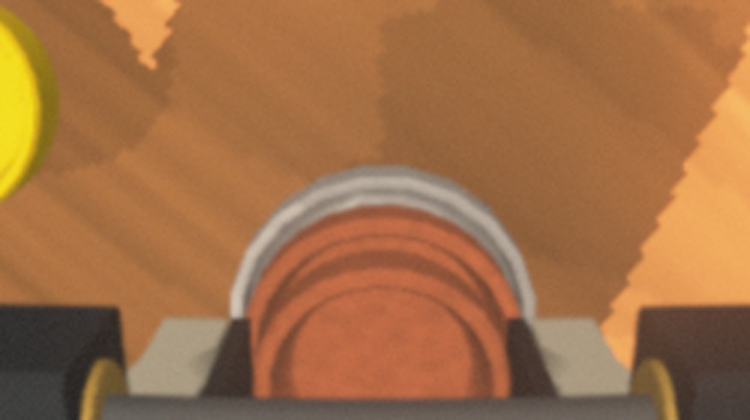

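View pics/s10c.png

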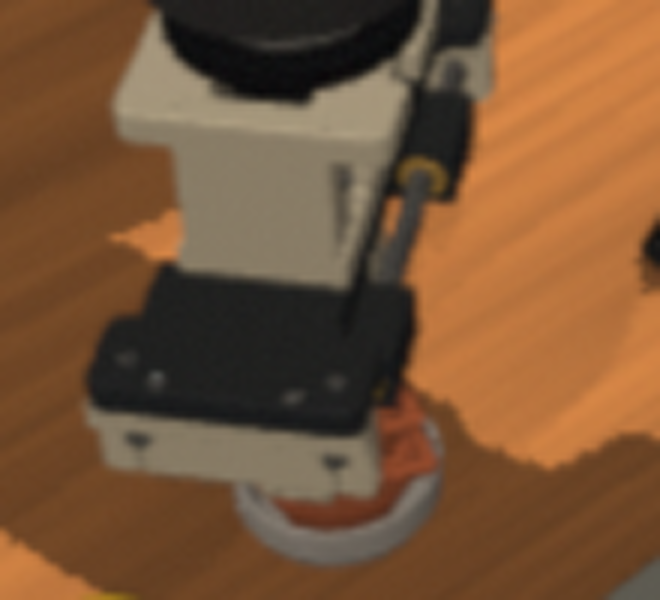

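```bash
python3 -m creep '[{"ax":0,"ay":0,"az":0,"tx":0.001,"ty":0,"tz":0,"fingers":0.046},{"ax":0,"ay":0,"az":0,"tx":0.001,"ty":0,"tz":0,"fingers":0.042},{"ax":0,"ay":0,"az":0,"tx":0.001,"ty":0,"tz":0,"fingers":0.04},{"ax":0,"ay":0,"az":0,"tx":0.001,"ty":0,"tz":0,"fingers":0.04},{"ax":0,"ay":0,"az":0,"tx":0.001,"ty":0,"tz":0,"fingers":0.04}]' 12
python3 -m creep '[{"ax":0,"ay":0,"az":0,"tx":0,"ty":0,"tz":0,"fingers":0.04},{"ax":0,"ay":0,"az":0,"tx":-0.004,"ty":0,"tz":0,"fingers":0.04},{"ax":0,"ay":0,"az":0,"tx":-0.012,"ty":0,"tz":0,"fingers":0.04},{"ax":0,"ay":0,"az":0,"tx":-0.025,"ty":0,"tz":0,"fingers":0.04},{"ax":0,"ay":0,"az":0,"tx":-0.04,"ty":0,"tz":0,"fingers":0.04}]' 12;  python3 shot.py 11 wrist scene; python3 to.py .447 -.3545 .11 40; python3 -c "
from h import *
crop(load('wrist11'),125,120,250,140,'w11c',3);crop(load('scene11'),140,215,110,100,'s11c',6)"
```

```text
time_s: 12.8
tcp_pos: [0.6195, -0.2621, 0.043]
eef_rot: [-70.7, 90.0, -30.5]
contact_force: [-1.5, 1.8, 6.7]
gripper_width: 0.0476
time_s: 13.3
tcp_pos: [0.6194, -0.2622, 0.083]
eef_rot: [147.4, 90.0, -172.4]
contact_force: [0.7, 0.3, -0.7]
gripper_width: 0.0476
t 13.4 tcp [ 0.6213 -0.2626  0.0856] head 40.22 F [ 0.7 -0.1  0.1] w 0.0474
world d [-0.1743 -0.0919  0.0244] tool d [-0.0252  0.0423 -0.1924] len 0.1986 ax 0.22
downtilt: tool x [ 0.0049 -0.0013 -1.    ]
rotvec [0.22 0.17 0.24]
```

View pics/w11c.png

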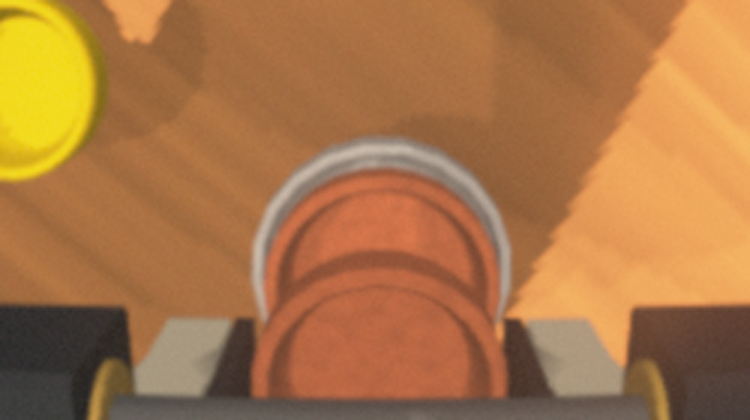

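View pics/s11c.png

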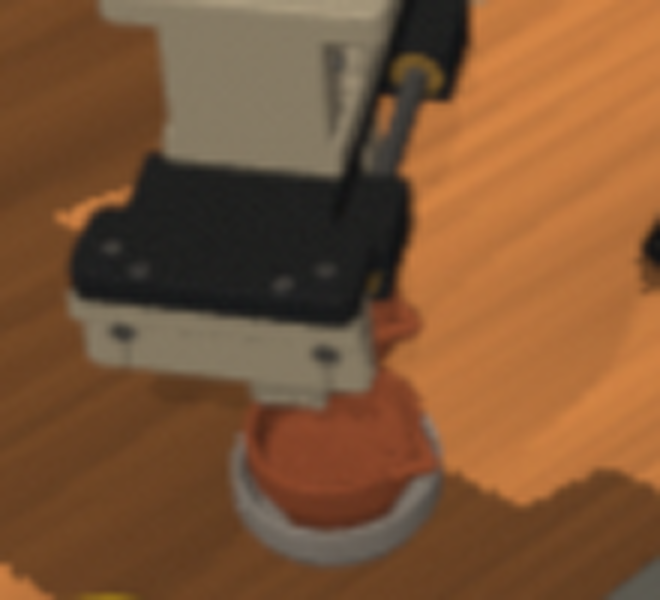

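```bash
python3 -m creep '[{"ax":0,"ay":0,"az":0,"tx":-0.012,"ty":0.001,"tz":-0.006,"fingers":0.04},{"ax":0,"ay":0,"az":0,"tx":-0.02,"ty":0.004,"tz":-0.022,"fingers":0.04},{"ax":0,"ay":0,"az":0,"tx":-0.02,"ty":0.010,"tz":-0.047,"fingers":0.04},{"ax":0,"ay":0,"az":0,"tx":-0.02,"ty":0.017,"tz":-0.08,"fingers":0.04},{"ax":0,"ay":0,"az":0,"tx":-0.02,"ty":0.024,"tz":-0.113,"fingers":0.04}]'
python3 -m creep '[{"ax":0,"ay":0,"az":0,"tx":0,"ty":0.007,"tz":-0.033,"fingers":0.04},{"ax":0,"ay":0,"az":0,"tx":0,"ty":0.013,"tz":-0.058,"fingers":0.04},{"ax":0,"ay":0,"az":0,"tx":0,"ty":0.016,"tz":-0.073,"fingers":0.04},{"ax":0,"ay":0,"az":0,"tx":0,"ty":0.017,"tz":-0.078,"fingers":0.04},{"ax":0,"ay":0,"az":0,"tx":0,"ty":0.017,"tz":-0.078,"fingers":0.04}]'
python3 shot.py 12 wrist scene; python3 to.py .447 -.3545 .06 40; python3 -c "
from h import *
crop(load('wrist12'),125,120,250,140,'w12c',3);crop(load('scene12'),50,195,110,100,'s12c',6)"
```

```text
time_s: 13.9
tcp_pos: [0.5154, -0.3174, 0.1025]
eef_rot: [101.3, 90.0, 141.5]
contact_force: [-0.7, -0.5, -1.1]
gripper_width: 0.0475
time_s: 14.4
tcp_pos: [0.4467, -0.3545, 0.1025]
eef_rot: [-63.4, 90.0, -23.3]
contact_force: [0.0, -0.3, -0.2]
gripper_width: 0.0471
t 14.5 tcp [ 0.4478 -0.354   0.1022] head 40.2 F [-0.6 -0.  -1. ] w 0.0472
world d [-0.0008 -0.0005 -0.0422] tool d [ 0.0422  0.0002 -0.0009] len 0.0422 ax 0.2
downtilt: tool x [ 5.e-04 -3.e-04 -1.e+00]
rotvec [0.2  0.01 0.03]
```

View pics/w12c.png

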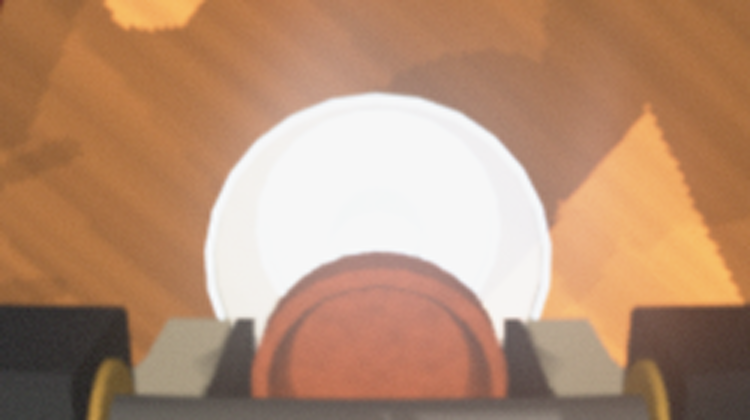

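View pics/s12c.png

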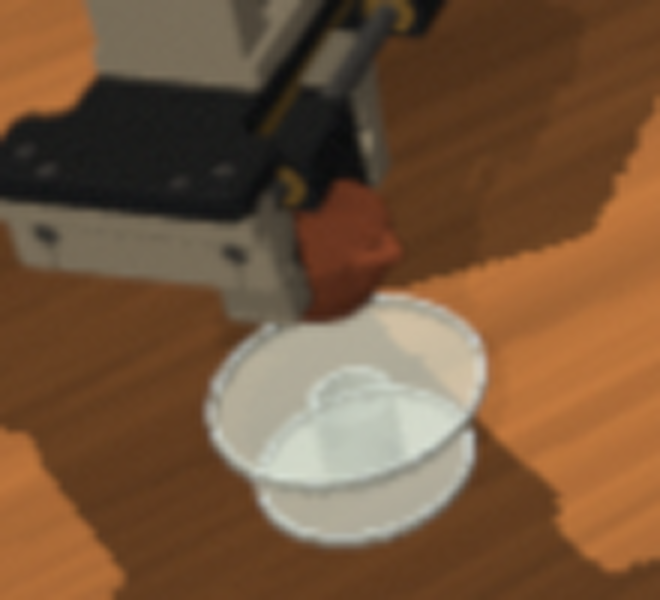

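```bash
python3 - <<'E'
from h import *
np.set_printoptions(precision=4,suppress=True)
c=load("wrist12"); R=Ro.from_euler("xyz",c["rpy"],degrees=True).as_matrix()
f=lambda x,y,z: R.T@(wray(c,125+x/3-.5,120+y/3-.5,z)-c["tcp"])
a,b=f(206,255,.04),f(549,255,.04); print((a+b)/2,np.linalg.norm(a-b),f(377,94,.04)+[0,0,.045])
E
python3 -m creep '[{"ax":0,"ay":0,"az":0,"tx":0.01,"ty":0,"tz":0,"fingers":0.04},{"ax":0,"ay":0,"az":0,"tx":0.024,"ty":0,"tz":0,"fingers":0.04},{"ax":0,"ay":0,"az":0,"tx":0.034,"ty":0,"tz":0,"fingers":0.04},{"ax":0,"ay":0,"az":0,"tx":0.037,"ty":0,"tz":0,"fingers":0.04},{"ax":0,"ay":0,"az":0,"tx":0.037,"ty":0,"tz":0,"fingers":0.04}]'
python3 -m creep '[{"ax":0,"ay":0,"az":0,"tx":0,"ty":0,"tz":0,"fingers":0.04},{"ax":0,"ay":0,"az":0,"tx":0,"ty":0,"tz":0,"fingers":0.04}]'
```

```text
[ 0.0625 -0.0002 -0.0034] 0.0896570655789392 [ 0.0624 -0.0003 -0.0001]
time_s: 15.0
tcp_pos: [0.4469, -0.3537, 0.0641]
eef_rot: [121.9, 89.9, 162.1]
contact_force: [0.9, 0.4, -0.5]
gripper_width: 0.0475
time_s: 15.2
tcp_pos: [0.4475, -0.3542, 0.0656]
eef_rot: [-67.2, 90.0, -27.0]
contact_force: [0.3, 0.2, -0.9]
gripper_width: 0.0471
```

```bash
python3 -m creep '[{"ax":0,"ay":0,"az":0,"tx":0.002,"ty":0,"tz":0,"fingers":0.04},{"ax":0,"ay":0,"az":0,"tx":0.004,"ty":0,"tz":0,"fingers":0.04},{"ax":0,"ay":0,"az":0,"tx":0.004,"ty":0,"tz":0,"fingers":0.04}]'
python3 -m creep '[{"ax":0,"ay":0,"az":0,"tx":0.001,"ty":0,"tz":0,"fingers":0.04},{"ax":0,"ay":0,"az":0,"tx":0.001,"ty":0,"tz":0,"fingers":0.04}]'
python3 -m creep '[{"ax":0,"ay":0,"az":0,"tx":0.001,"ty":0,"tz":0,"fingers":0.04},{"ax":0,"ay":0,"az":0,"tx":0.001,"ty":0,"tz":0,"fingers":0.04}]'
```

```text
time_s: 15.5
tcp_pos: [0.4469, -0.354, 0.0609]
eef_rot: [102.3, 90.0, 142.5]
contact_force: [-0.7, -0.7, -1.6]
gripper_width: 0.0474
time_s: 15.7
tcp_pos: [0.447, -0.354, 0.06]
eef_rot: [114.1, 90.0, 154.3]
contact_force: [0.0, -0.2, -1.5]
gripper_width: 0.0472
time_s: 15.9
tcp_pos: [0.4471, -0.3541, 0.0591]
eef_rot: [-69.0, 90.0, -28.8]
contact_force: [1.0, -0.1, -0.0]
gripper_width: 0.0472
```

```bash
python3 -m creep '[{"ax":0,"ay":0,"az":0,"tx":0.001,"ty":0,"tz":0,"fingers":0.04},{"ax":0,"ay":0,"az":0,"tx":0.001,"ty":0,"tz":0,"fingers":0.04},{"ax":0,"ay":0,"az":0,"tx":0.001,"ty":0,"tz":0,"fingers":0.04}]'; python3 shot.py 13 scene;python3 to.py .447 -.3545 .06 40; python3 -c "
from h import *
crop(load('scene13'),60,215,100,80,'s13c',6)"
```

```text
time_s: 16.2
tcp_pos: [0.4471, -0.3541, 0.059]
eef_rot: [-84.4, 90.0, -44.2]
contact_force: [-2.4, 2.0, 8.6]
gripper_width: 0.047
t 16.25 tcp [ 0.4471 -0.3541  0.059 ] head 40.21 F [-2.3  2.1  8.5] w 0.0474
world d [-0.0001 -0.0004  0.001 ] tool d [-0.001  -0.0002 -0.0003] len 0.0011 ax 0.21
downtilt: tool x [ 4.e-04 -4.e-04 -1.e+00]
rotvec [0.21 0.   0.03]
```

View pics/s13c.png

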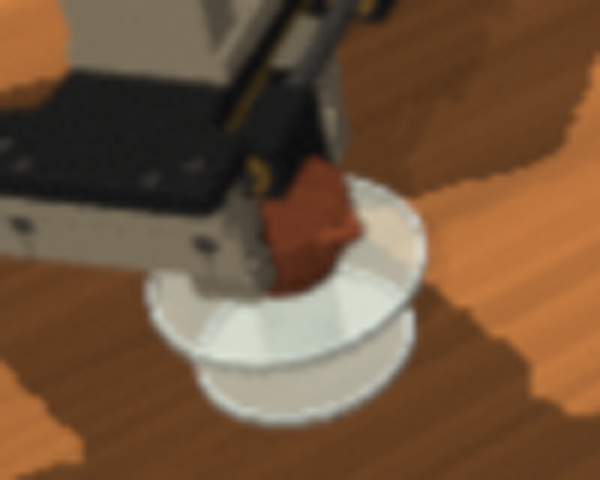

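```bash
python3 -m creep '[{"ax":0,"ay":0,"az":0,"tx":-0.001,"ty":0,"tz":0,"fingers":0.04},{"ax":0,"ay":0,"az":0,"tx":-0.001,"ty":0,"tz":0,"fingers":0.05},{"ax":0,"ay":0,"az":0,"tx":-0.001,"ty":0,"tz":0,"fingers":0.055},{"ax":0,"ay":0,"az":0,"tx":-0.001,"ty":0,"tz":0,"fingers":0.065},{"ax":0,"ay":0,"az":0,"tx":-0.001,"ty":0,"tz":0,"fingers":0.07}]'
python3 -m creep '[{"ax":0,"ay":0,"az":0,"tx":0,"ty":0,"tz":0,"fingers":0.075},{"ax":0,"ay":0,"az":0,"tx":-0.005,"ty":0,"tz":0,"fingers":0.075},{"ax":0,"ay":0,"az":0,"tx":-0.02,"ty":0,"tz":0,"fingers":0.075},{"ax":0,"ay":0,"az":0,"tx":-0.05,"ty":0,"tz":0,"fingers":0.075},{"ax":0,"ay":0,"az":0,"tx":-0.08,"ty":0,"tz":0,"fingers":0.075}]'
python3 shot.py 14 wrist scene; python3 to.py .619 -.262 .11 30;python3 -c "
from h import *
crop(load('wrist14'),190,130,130,110,'w14c',6)"
```

```text
time_s: 16.75
tcp_pos: [0.447, -0.3541, 0.0589]
eef_rot: [127.8, 90.0, 168.0]
contact_force: [0.5, 0.1, -0.0]
gripper_width: 0.066
time_s: 17.25
tcp_pos: [0.4467, -0.3539, 0.1399]
eef_rot: [123.8, 89.9, 164.0]
contact_force: [0.1, 0.2, -0.4]
gripper_width: 0.0751
t 17.35 tcp [ 0.4494 -0.3554  0.1438] head 40.24 F [ 1.1 -0.4 -0.6] w 0.075
world d [ 0.1696  0.0934 -0.0338] tool d [ 0.0346 -0.038   0.1897] len 0.1965 ax 10.24
downtilt: tool x [ 0.0065 -0.0036 -1.    ]
rotvec [10.24  0.19  0.38]
```

View pics/w14c.png

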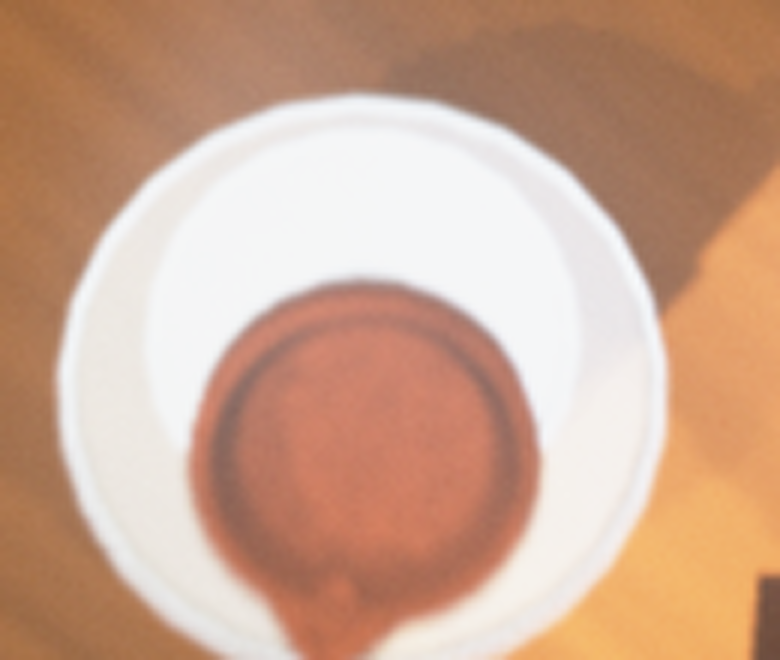

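View pics/scene14.png

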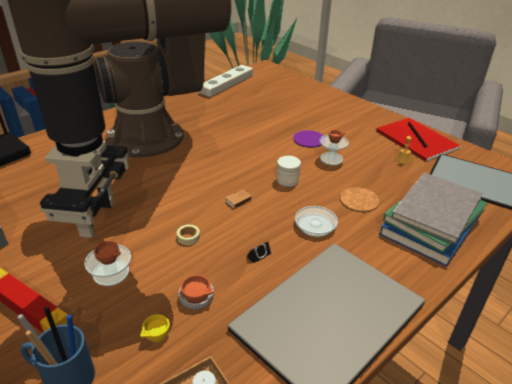

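```bash
python3 -m creep '[{"ax":0,"ay":0,"az":0,"tx":0,"ty":-0.008,"tz":0.036,"fingers":0.08},{"ax":0,"ay":0,"az":0,"tx":0.005,"ty":-0.017,"tz":0.08,"fingers":0.08},{"ax":0,"ay":0,"az":0,"tx":0.015,"ty":-0.026,"tz":0.124,"fingers":0.08},{"ax":0,"ay":0,"az":0,"tx":0.03,"ty":-0.035,"tz":0.165,"fingers":0.08},{"ax":0,"ay":0,"az":0,"tx":0.04,"ty":-0.041,"tz":0.191,"fingers":0.08}]'
python3 -m creep '[{"ax":0,"ay":0,"az":0,"tx":0,"ty":0,"tz":0,"fingers":0.082},{"ax":0,"ay":0,"az":0,"tx":0,"ty":0,"tz":0,"fingers":0.082},{"ax":0,"ay":0,"az":0,"tx":0,"ty":0,"tz":0,"fingers":0.082}]'
python3 shot.py 15 wrist; python3 to.py .619 -.262 .025 30;python3 -c "
from h import *
crop(load('wrist15'),185,140,130,110,'w15c',6)"
```

```text
time_s: 17.85
tcp_pos: [0.6214, -0.2605, 0.0979]
eef_rot: [110.4, 90.0, 150.6]
contact_force: [-1.3, 0.3, 0.6]
gripper_width: 0.0801
time_s: 18.15
tcp_pos: [0.6188, -0.2625, 0.0993]
eef_rot: [143.8, 90.0, -176.0]
contact_force: [0.2, 1.0, -0.7]
gripper_width: 0.0821
t 18.2 tcp [ 0.6188 -0.2627  0.0997] head 40.14 F [ 1.   0.2 -0. ] w 0.0819
world d [ 0.0002  0.0007 -0.0747] tool d [0.0747 0.0004 0.0006] len 0.0747 ax 10.14
downtilt: tool x [ 5.e-04 -1.e-04 -1.e+00]
rotvec [10.14  0.02  0.02]
```

View pics/w15c.png

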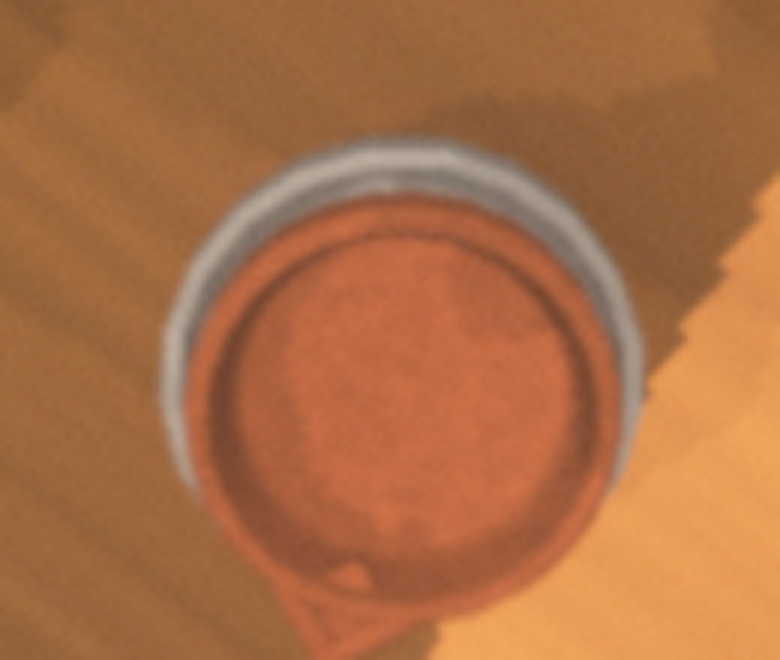

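Run:
```python
from h import *
np.set_printoptions(precision=4,suppress=True)
c=load("wrist15"); R=Ro.from_euler("xyz",c["rpy"],degrees=True).as_matrix()
f=lambda x,y,z: R.T@(wray(c,185+x/6-.5,140+y/6-.5,z)-c["tcp"])
for n,l,r_,y,z,t in(("large",185,622,403,.037,195),("bowl",160,643,380,.021,137)):
    a,b,tt=f(l,y,z),f(r_,y,z),f(402,t,z); print(n,(a+b)/2,R@((a+b)/2)+c["tcp"],np.linalg.norm(a-b),tt+[0,0,{"mid":.024,"large":.029,"bowl":.034}[n]])
print(f(318,662,.037))
```

```text
large [ 0.0623  0.0009 -0.0017] [ 0.6169 -0.2629  0.037 ] 0.05678194419985384 [ 0.0623  0.0007 -0.0001]
bowl [0.0783 0.0007 0.0001] [ 0.6184 -0.2619  0.021 ] 0.06714215985551675 [0.0783 0.0007 0.0001]
[ 0.0623 -0.0107  0.0355]
```

```bash
python3 -m creep '[{"ax":5,"ay":0,"az":0,"tx":0.015,"ty":0.001,"tz":0,"fingers":0.082},{"ax":10,"ay":0,"az":0,"tx":0.035,"ty":0.001,"tz":0,"fingers":0.082},{"ax":10,"ay":0,"az":0,"tx":0.055,"ty":0.001,"tz":0,"fingers":0.08},{"ax":10,"ay":0,"az":0,"tx":0.066,"ty":0.001,"tz":0,"fingers":0.08},{"ax":10,"ay":0,"az":0,"tx":0.066,"ty":0.001,"tz":0,"fingers":0.08}]' 15
python3 -m creep '[{"ax":0,"ay":0,"az":0,"tx":0,"ty":0,"tz":0,"fingers":0.08},{"ax":0,"ay":0,"az":0,"tx":0.002,"ty":0,"tz":0,"fingers":0.076},{"ax":0,"ay":0,"az":0,"tx":0.003,"ty":0,"tz":0,"fingers":0.07},{"ax":0,"ay":0,"az":0,"tx":0.005,"ty":0,"tz":0,"fingers":0.068},{"ax":0,"ay":0,"az":0,"tx":0.005,"ty":0,"tz":0,"fingers":0.066}]'
python3 shot.py 16 wrist scene; python3 to.py .6185 -.262 .026 30;python3 -c "
from h import *
crop(load('wrist16'),125,120,250,140,'w16c',3);crop(load('scene16'),140,215,110,100,'s16c',6)"
```

```text
time_s: 18.7
tcp_pos: [0.6174, -0.2617, 0.032]
eef_rot: [138.1, 89.9, 168.3]
contact_force: [0.2, -0.0, -0.3]
gripper_width: 0.0806
time_s: 19.2
tcp_pos: [0.6187, -0.2613, 0.028]
eef_rot: [41.8, 90.0, 72.0]
contact_force: [0.1, 0.4, 0.5]
gripper_width: 0.0669
t 19.3 tcp [ 0.6188 -0.2613  0.0281] head 30.19 F [ 0.2 -0.4 -0. ] w 0.0662
world d [-0.0003 -0.0007 -0.0021] tool d [ 0.0021 -0.0004 -0.0006] len 0.0022 ax 0.19
downtilt: tool x [-0. -0. -1.]
rotvec [ 0.19 -0.    0.  ]
```

View pics/w16c.png

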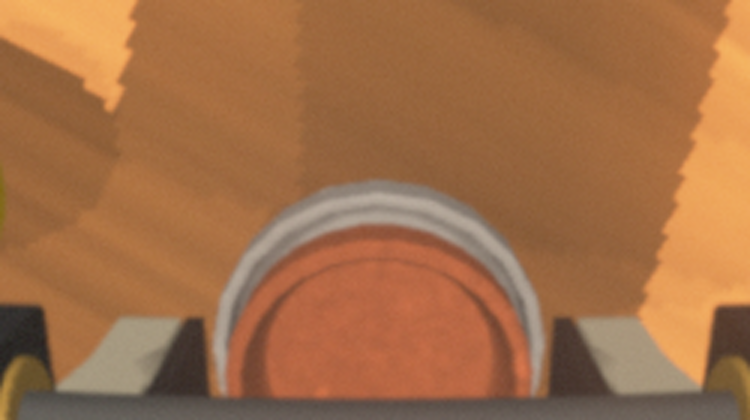

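View pics/s16c.png

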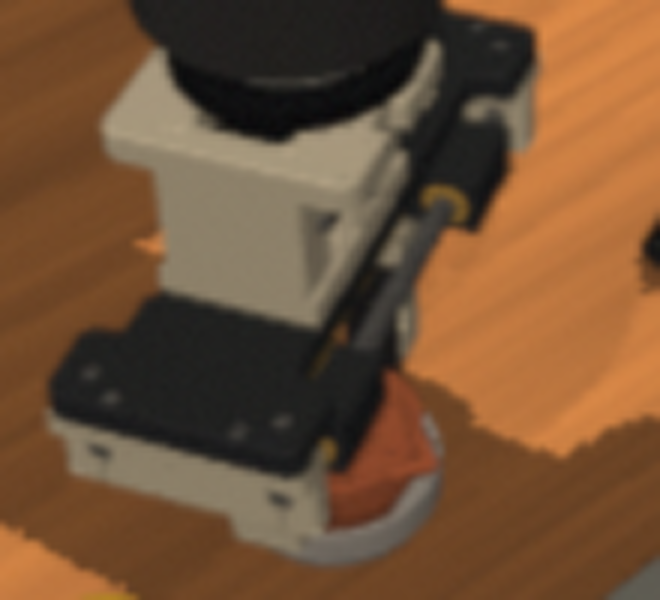

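```bash
python3 -m creep '[{"ax":0,"ay":0,"az":0,"tx":0.0005,"ty":0,"tz":0,"fingers":0.062},{"ax":0,"ay":0,"az":0,"tx":0.0005,"ty":0,"tz":0,"fingers":0.058},{"ax":0,"ay":0,"az":0,"tx":0.0005,"ty":0,"tz":0,"fingers":0.054},{"ax":0,"ay":0,"az":0,"tx":0.0005,"ty":0,"tz":0,"fingers":0.05},{"ax":0,"ay":0,"az":0,"tx":0.0005,"ty":0,"tz":0,"fingers":0.05}]' 15
python3 -m creep '[{"ax":0,"ay":0,"az":0,"tx":0,"ty":0,"tz":0,"fingers":0.05},{"ax":0,"ay":0,"az":0,"tx":-0.003,"ty":0,"tz":0,"fingers":0.05},{"ax":0,"ay":0,"az":0,"tx":-0.009,"ty":0,"tz":0,"fingers":0.05},{"ax":0,"ay":0,"az":0,"tx":-0.018,"ty":0,"tz":0,"fingers":0.05},{"ax":0,"ay":0,"az":0,"tx":-0.03,"ty":0,"tz":0,"fingers":0.05}]' 15;  python3 shot.py 17 wrist scene; python3 to.py .627 .083 .09 30; python3 -c "
from h import *
crop(load('wrist17'),125,120,250,140,'w17c',3);crop(load('scene17'),140,215,110,100,'s17c',6)"
```

```text
time_s: 19.8
tcp_pos: [0.6188, -0.2614, 0.0275]
eef_rot: [-20.5, 90.0, 9.7]
contact_force: [-0.7, -0.2, 0.3]
gripper_width: 0.0576
time_s: 20.3
tcp_pos: [0.6186, -0.2613, 0.0582]
eef_rot: [143.9, 90.0, 174.1]
contact_force: [0.4, -0.6, -1.1]
gripper_width: 0.0579
t 20.4 tcp [ 0.6203 -0.2617  0.0603] head 30.21 F [1.8 0.3 0.2] w 0.0579
world d [0.0067 0.3447 0.0297] tool d [-0.03    0.2945  0.1793] len 0.3461 ax 0.21
downtilt: tool x [ 0.0039 -0.001  -1.    ]
rotvec [0.21 0.16 0.16]
```

View pics/w17c.png

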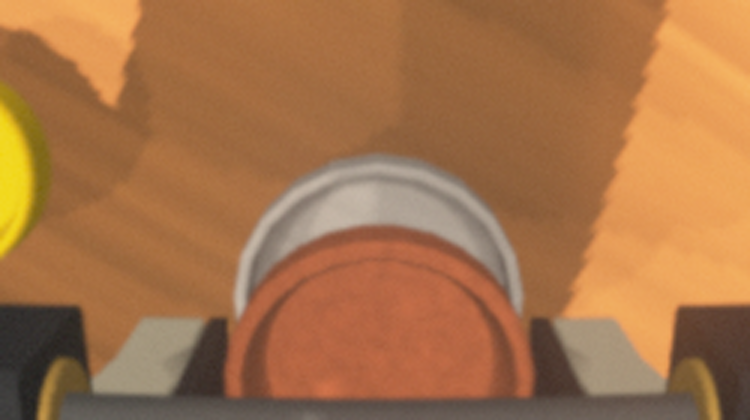

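View pics/s17c.png

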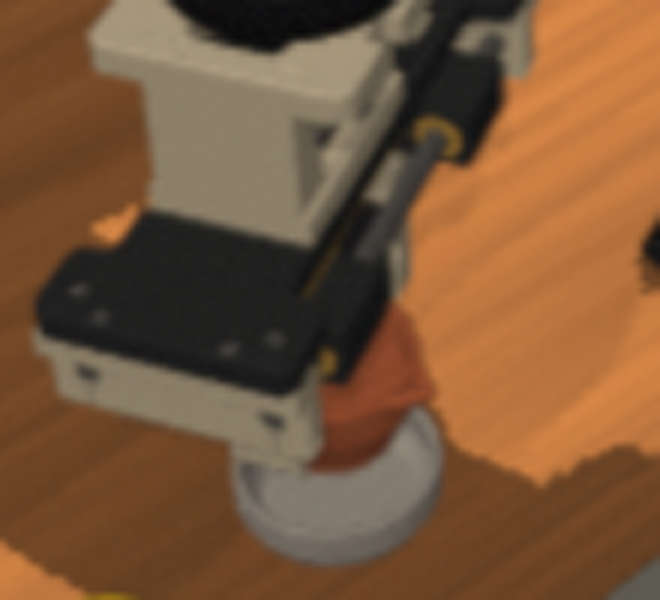

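```bash
python3 -m creep '[{"ax":0,"ay":0,"az":0,"tx":-0.015,"ty":0.002,"tz":0.001,"fingers":0.05},{"ax":0,"ay":0,"az":0,"tx":-0.03,"ty":0.014,"tz":0.009,"fingers":0.05},{"ax":0,"ay":0,"az":0,"tx":-0.042,"ty":0.034,"tz":0.021,"fingers":0.05},{"ax":0,"ay":0,"az":0,"tx":-0.047,"ty":0.060,"tz":0.037,"fingers":0.05},{"ax":0,"ay":0,"az":0,"tx":-0.047,"ty":0.09,"tz":0.055,"fingers":0.05}]'
python3 -m creep '[{"ax":0,"ay":0,"az":0,"tx":0,"ty":0.031,"tz":0.019,"fingers":0.05},{"ax":0,"ay":0,"az":0,"tx":0,"ty":0.062,"tz":0.038,"fingers":0.05},{"ax":0,"ay":0,"az":0,"tx":0,"ty":0.093,"tz":0.057,"fingers":0.05},{"ax":0,"ay":0,"az":0,"tx":0,"ty":0.124,"tz":0.076,"fingers":0.05},{"ax":0,"ay":0,"az":0,"tx":0,"ty":0.152,"tz":0.093,"fingers":0.05}]'
python3 -m creep '[{"ax":0,"ay":0,"az":0,"tx":0,"ty":0.024,"tz":0.015,"fingers":0.05},{"ax":0,"ay":0,"az":0,"tx":0,"ty":0.041,"tz":0.026,"fingers":0.05},{"ax":0,"ay":0,"az":0,"tx":0,"ty":0.049,"tz":0.031,"fingers":0.05},{"ax":0,"ay":0,"az":0,"tx":0,"ty":0.0515,"tz":0.0325,"fingers":0.05},{"ax":0,"ay":0,"az":0,"tx":0,"ty":0.0515,"tz":0.0325,"fingers":0.05}]'
python3 shot.py 18 wrist; python3 to.py .627 .083 .045 30; python3 -c "
from h import *
crop(load('wrist18'),125,120,250,140,'w18c',3)"
```

```text
time_s: 20.9
tcp_pos: [0.6219, -0.1547, 0.1069]
eef_rot: [-33.2, 89.8, -3.0]
contact_force: [0.1, 0.1, -1.3]
gripper_width: 0.0576
time_s: 21.4
tcp_pos: [0.6249, 0.0248, 0.1059]
eef_rot: [-11.2, 89.9, 19.1]
contact_force: [0.7, 0.4, -0.5]
gripper_width: 0.0579
time_s: 21.9
tcp_pos: [0.627, 0.0832, 0.105]
eef_rot: [-5.1, 90.0, 25.1]
contact_force: [0.4, -0.2, -1.1]
gripper_width: 0.0581
t 21.95 tcp [0.627  0.0827 0.1048] head 30.18 F [-1.  -0.1 -1.6] w 0.0578
world d [-0.      0.0003 -0.0598] tool d [0.0598 0.0003 0.0001] len 0.0598 ax 0.18
downtilt: tool x [-0.  0. -1.]
rotvec [ 0.18 -0.   -0.  ]
```

View pics/w18c.png

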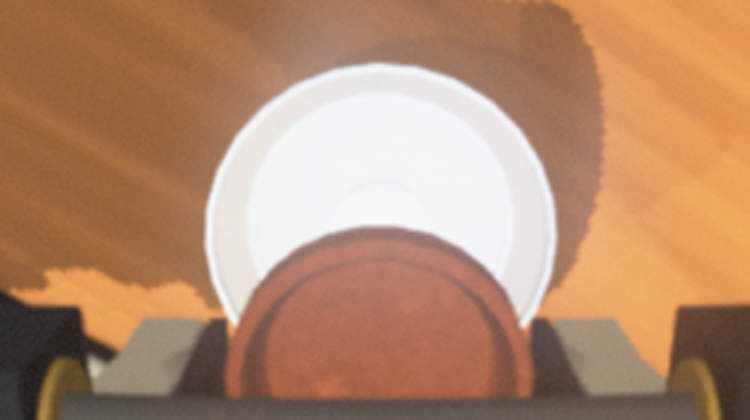

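```bash
python3 - <<'E'
from h import *
np.set_printoptions(precision=4,suppress=True)
c=load("wrist18"); R=Ro.from_euler("xyz",c["rpy"],degrees=True).as_matrix()
f=lambda x,y,z: R.T@(wray(c,125+x/3-.5,120+y/3-.5,z)-c["tcp"])
a,b=f(206,229,.02),f(555,229,.02); print((a+b)/2,np.linalg.norm(a-b),f(380,63,.02)+[0,0,.05])
E
python3 -m creep '[{"ax":0,"ay":0,"az":0,"tx":0.01,"ty":0,"tz":0,"fingers":0.05},{"ax":0,"ay":0,"az":0,"tx":0.025,"ty":0,"tz":0,"fingers":0.05},{"ax":0,"ay":0,"az":0,"tx":0.042,"ty":0,"tz":0,"fingers":0.05},{"ax":0,"ay":0,"az":0,"tx":0.052,"ty":0,"tz":0,"fingers":0.05},{"ax":0,"ay":0,"az":0,"tx":0.055,"ty":0,"tz":0,"fingers":0.05}]'
python3 -m creep '[{"ax":0,"ay":0,"az":0,"tx":0,"ty":0,"tz":0,"fingers":0.05},{"ax":0,"ay":0,"az":0,"tx":0.002,"ty":0,"tz":0,"fingers":0.05},{"ax":0,"ay":0,"az":0,"tx":0.003,"ty":0,"tz":0,"fingers":0.05},{"ax":0,"ay":0,"az":0,"tx":0.003,"ty":0,"tz":0,"fingers":0.05}]'
```

```text
[ 0.085   0.0006 -0.0041] 0.09974247808940925 [ 0.0849  0.0004 -0.0009]
time_s: 22.45
tcp_pos: [0.6262, 0.0821, 0.0477]
eef_rot: [171.0, 89.8, -158.8]
contact_force: [-0.1, -0.0, -0.2]
gripper_width: 0.0579
time_s: 22.85
tcp_pos: [0.6274, 0.0832, 0.0469]
eef_rot: [-7.1, 90.0, 23.1]
contact_force: [-0.2, 0.6, -0.6]
gripper_width: 0.0584
```

```bash
python3 -m creep '[{"ax":0,"ay":0,"az":0,"tx":0.001,"ty":0,"tz":0,"fingers":0.05},{"ax":0,"ay":0,"az":0,"tx":0.0015,"ty":0,"tz":0,"fingers":0.05},{"ax":0,"ay":0,"az":0,"tx":0.0015,"ty":0,"tz":0,"fingers":0.05}]'
python3 -m creep '[{"ax":0,"ay":0,"az":0,"tx":0.001,"ty":0,"tz":0,"fingers":0.05},{"ax":0,"ay":0,"az":0,"tx":0.001,"ty":0,"tz":0,"fingers":0.05},{"ax":0,"ay":0,"az":0,"tx":0.001,"ty":0,"tz":0,"fingers":0.05}]'
```

```text
time_s: 23.15
tcp_pos: [0.6272, 0.0831, 0.0451]
eef_rot: [-10.3, 90.0, 19.9]
contact_force: [0.5, -0.0, -1.2]
gripper_width: 0.0578
time_s: 23.45
tcp_pos: [0.6274, 0.0832, 0.0445]
eef_rot: [-17.3, 90.0, 12.9]
contact_force: [-1.0, 0.2, 4.2]
gripper_width: 0.0579
```

Contact at the predicted height (0.0445). Releasing.

```bash
python3 -m creep '[{"ax":0,"ay":0,"az":0,"tx":-0.0005,"ty":0,"tz":0,"fingers":0.05},{"ax":0,"ay":0,"az":0,"tx":-0.0005,"ty":0,"tz":0,"fingers":0.06},{"ax":0,"ay":0,"az":0,"tx":-0.0005,"ty":0,"tz":0,"fingers":0.065},{"ax":0,"ay":0,"az":0,"tx":-0.0005,"ty":0,"tz":0,"fingers":0.075},{"ax":0,"ay":0,"az":0,"tx":-0.0005,"ty":0,"tz":0,"fingers":0.08}]'
python3 -m creep '[{"ax":0,"ay":0,"az":0,"tx":0,"ty":0,"tz":0,"fingers":0.085},{"ax":0,"ay":0,"az":0,"tx":-0.005,"ty":0,"tz":0,"fingers":0.085},{"ax":0,"ay":0,"az":0,"tx":-0.02,"ty":0,"tz":0,"fingers":0.085},{"ax":0,"ay":0,"az":0,"tx":-0.05,"ty":0,"tz":0,"fingers":0.085},{"ax":0,"ay":0,"az":0,"tx":-0.075,"ty":0,"tz":0,"fingers":0.085}]'
python3 -m creep '[{"ax":0,"ay":0,"az":0,"tx":0,"ty":0,"tz":0,"fingers":0.087},{"ax":0,"ay":0,"az":0,"tx":0,"ty":0,"tz":0,"fingers":0.087}]'
python3 shot.py 19 wrist scene; python3 to.py .6184 -.262 .11 30;python3 -c "
from h import *
crop(load('wrist19'),190,120,130,110,'w19c',6)"
```

```text
time_s: 23.95
tcp_pos: [0.6272, 0.0831, 0.0445]
eef_rot: [-179.1, 90.0, -148.9]
contact_force: [-0.9, 0.3, 0.6]
gripper_width: 0.0753
time_s: 24.45
tcp_pos: [0.6273, 0.083, 0.121]
eef_rot: [-89.2, 90.0, -59.0]
contact_force: [0.3, -0.0, 1.1]
gripper_width: 0.0849
time_s: 24.65
tcp_pos: [0.6275, 0.0833, 0.1205]
eef_rot: [0.1, 89.9, 30.3]
contact_force: [-0.4, 1.0, -0.8]
gripper_width: 0.0868
t 24.75 tcp [0.6266 0.0829 0.1189] head 30.17 F [-0.4  0.1 -0.8] w 0.0866
world d [-0.0082 -0.3449 -0.0089] tool d [ 0.009  -0.2941 -0.1805] len 0.3452 ax 0.17
downtilt: tool x [-1.1e-03 -2.0e-04 -1.0e+00]
rotvec [ 0.17 -0.06 -0.02]
```

View pics/w19c.png

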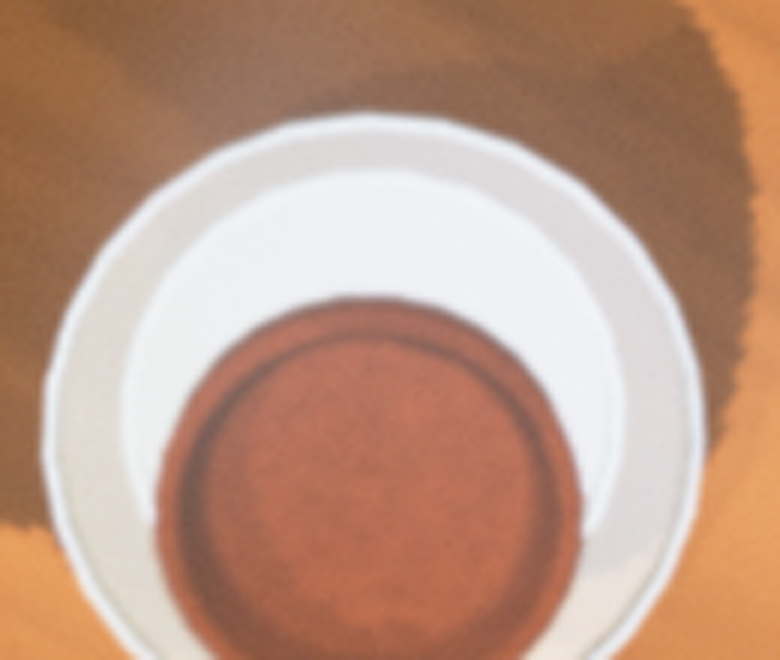

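```bash
python3 -m creep '[{"ax":0,"ay":0,"az":0,"tx":0,"ty":-0.03,"tz":-0.018,"fingers":0.087},{"ax":0,"ay":0,"az":0,"tx":0,"ty":-0.068,"tz":-0.042,"fingers":0.087},{"ax":0,"ay":0,"az":0,"tx":0,"ty":-0.106,"tz":-0.065,"fingers":0.087},{"ax":0,"ay":0,"az":0,"tx":0,"ty":-0.144,"tz":-0.088,"fingers":0.087},{"ax":0,"ay":0,"az":0,"tx":0,"ty":-0.182,"tz":-0.112,"fingers":0.087}]'
python3 -m creep '[{"ax":0,"ay":0,"az":0,"tx":0,"ty":-0.036,"tz":-0.022,"fingers":0.087},{"ax":0,"ay":0,"az":0,"tx":0,"ty":-0.068,"tz":-0.042,"fingers":0.087},{"ax":0,"ay":0,"az":0,"tx":0.01,"ty":-0.095,"tz":-0.058,"fingers":0.087},{"ax":0,"ay":0,"az":0,"tx":0.02,"ty":-0.112,"tz":-0.069,"fingers":0.087},{"ax":0,"ay":0,"az":0,"tx":0.02,"ty":-0.112,"tz":-0.069,"fingers":0.087}]'
python3 -m creep '[{"ax":0,"ay":0,"az":0,"tx":0,"ty":0,"tz":0,"fingers":0.0875},{"ax":0,"ay":0,"az":0,"tx":0,"ty":0,"tz":0,"fingers":0.0875},{"ax":0,"ay":0,"az":0,"tx":0,"ty":0,"tz":0,"fingers":0.0875}]'
python3 shot.py 20 wrist; python3 to.py .6184 -.262 .008 30;python3 -c "
from h import *
crop(load('wrist20'),185,130,130,110,'w20c',6)"
```

```text
time_s: 25.25
tcp_pos: [0.6211, -0.1321, 0.1184]
eef_rot: [152.0, 89.9, -177.8]
contact_force: [1.1, -0.2, 0.5]
gripper_width: 0.0871
time_s: 25.75
tcp_pos: [0.6164, -0.2643, 0.0963]
eef_rot: [139.9, 89.7, 169.9]
contact_force: [-0.4, -0.4, -0.1]
gripper_width: 0.0871
time_s: 26.05
tcp_pos: [0.619, -0.2611, 0.0999]
eef_rot: [-38.5, 90.0, -8.3]
contact_force: [-0.8, -0.1, -0.3]
gripper_width: 0.0874
t 26.1 tcp [ 0.619  -0.2611  0.1   ] head 30.26 F [-0.2 -0.3  0.1] w 0.0874
world d [-0.0006 -0.0009 -0.092 ] tool d [ 0.092  -0.0004 -0.001 ] len 0.092 ax 0.26
downtilt: tool x [ 6.e-04 -0.e+00 -1.e+00]
rotvec [0.26 0.03 0.02]
```

View pics/w20c.png

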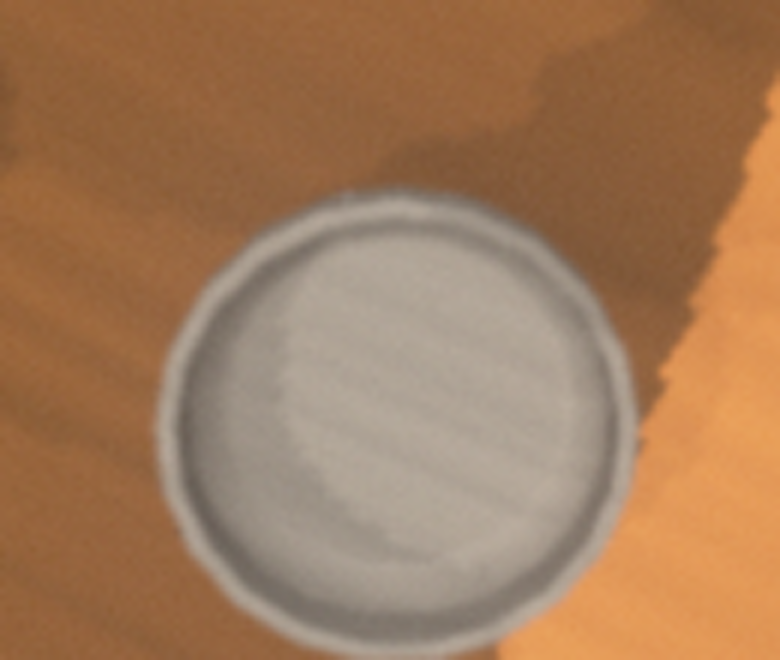

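Run:
```python
from h import *
np.set_printoptions(precision=4,suppress=True)
c=load("wrist20"); R=Ro.from_euler("xyz",c["rpy"],degrees=True).as_matrix()
f=lambda x,y,z: R.T@(wray(c,185+x/6-.5,130+y/6-.5,z)-c["tcp"])
a,b,t,o=f(157,423,.021),f(636,423,.021),f(396.5,190,.021),f(396.5,657,.021)
print((a+b)/2,np.linalg.norm(a-b),(t+o)/2,np.linalg.norm(t-o))
```

```text
[ 0.0789 -0.0001 -0.0022] 0.06653515092018533 [ 0.0789 -0.0001 -0.0009] 0.06775510195592026
```

```bash
python3 -m creep '[{"ax":0,"ay":0,"az":0,"tx":0.02,"ty":0,"tz":-0.001,"fingers":0.0875},{"ax":0,"ay":0,"az":0,"tx":0.045,"ty":0,"tz":-0.001,"fingers":0.0875},{"ax":0,"ay":0,"az":0,"tx":0.065,"ty":0,"tz":-0.001,"fingers":0.0875},{"ax":0,"ay":0,"az":0,"tx":0.078,"ty":0,"tz":-0.001,"fingers":0.0875},{"ax":0,"ay":0,"az":0,"tx":0.083,"ty":0,"tz":-0.001,"fingers":0.0875}]' 15
python3 -m creep '[{"ax":0,"ay":0,"az":0,"tx":0,"ty":0,"tz":0,"fingers":0.0875},{"ax":0,"ay":0,"az":0,"tx":0.002,"ty":0,"tz":0,"fingers":0.085},{"ax":0,"ay":0,"az":0,"tx":0.004,"ty":0,"tz":0,"fingers":0.082},{"ax":0,"ay":0,"az":0,"tx":0.006,"ty":0,"tz":0,"fingers":0.079},{"ax":0,"ay":0,"az":0,"tx":0.006,"ty":0,"tz":0,"fingers":0.077}]'
python3 shot.py 21 wrist scene; python3 to.py .6185 -.262 .008 30;python3 -c "
from h import *
crop(load('wrist21'),125,120,250,140,'w21c',3);crop(load('scene21'),140,215,110,100,'s21c',6)"
```

```text
time_s: 26.6
tcp_pos: [0.6173, -0.2619, 0.0154]
eef_rot: [139.5, 89.9, 169.7]
contact_force: [-0.2, 0.4, 0.3]
gripper_width: 0.0874
time_s: 27.1
tcp_pos: [0.6177, -0.2625, 0.0107]
eef_rot: [-14.2, 90.0, 16.0]
contact_force: [-0.0, -0.2, 0.9]
gripper_width: 0.0778
t 27.2 tcp [ 0.6177 -0.2626  0.0107] head 30.18 F [0.5 0.  0.7] w 0.077
world d [ 0.0008  0.0006 -0.0027] tool d [0.0027 0.0001 0.001 ] len 0.0029 ax 0.18
downtilt: tool x [ 1.e-04 -0.e+00 -1.e+00]
rotvec [0.18 0.01 0.01]
```

View pics/w21c.png

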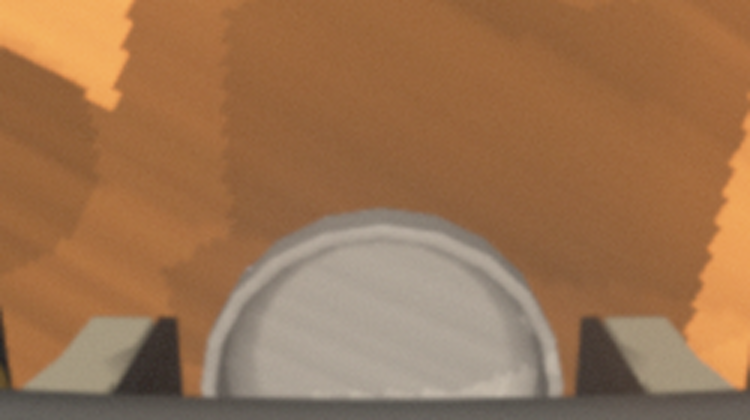

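View pics/s21c.png

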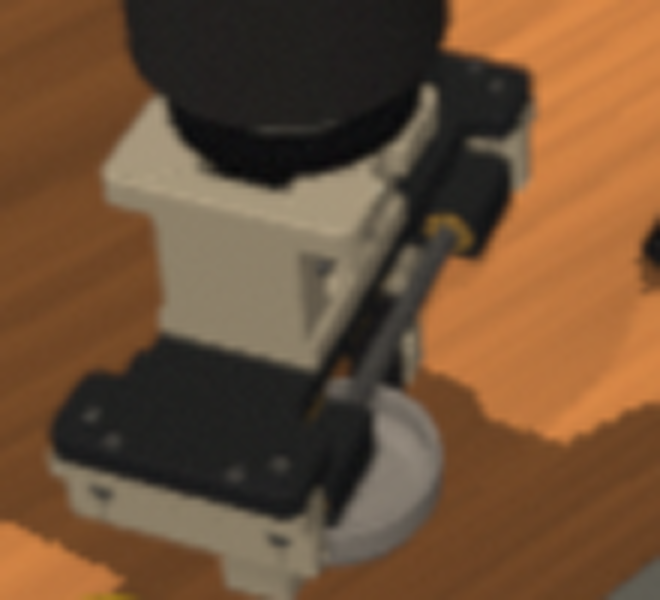

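Lower 2 mm more, close and lift.

```bash
python3 -m creep '[{"ax":0,"ay":0,"az":0,"tx":0.001,"ty":0,"tz":0,"fingers":0.075},{"ax":0,"ay":0,"az":0,"tx":0.002,"ty":0,"tz":0,"fingers":0.071},{"ax":0,"ay":0,"az":0,"tx":0.002,"ty":0,"tz":0,"fingers":0.066},{"ax":0,"ay":0,"az":0,"tx":0.002,"ty":0,"tz":0,"fingers":0.062},{"ax":0,"ay":0,"az":0,"tx":0.002,"ty":0,"tz":0,"fingers":0.06}]' 15
python3 -m creep '[{"ax":0,"ay":0,"az":0,"tx":0,"ty":0,"tz":0,"fingers":0.06},{"ax":0,"ay":0,"az":0,"tx":0,"ty":0,"tz":0,"fingers":0.06}]' 15; python3 to.py .633 .244 .09 30
```

```text
time_s: 27.7
tcp_pos: [0.6176, -0.2625, 0.0084]
eef_rot: [126.2, 90.0, 156.4]
contact_force: [0.4, 0.3, -1.5]
gripper_width: 0.0671
time_s: 27.9
tcp_pos: [0.6177, -0.2625, 0.0085]
eef_rot: [128.4, 90.0, 158.6]
contact_force: [0.3, 0.6, -0.6]
gripper_width: 0.0674
t 27.9 tcp [ 0.6177 -0.2625  0.0085] head 30.19 F [ 0.3  0.6 -0.6] w 0.0674
world d [0.0153 0.5065 0.0815] tool d [-0.0815  0.4302  0.2679] len 0.5133 ax 0.19
downtilt: tool x [-1.e-04  1.e-04 -1.e+00]
rotvec [ 0.19 -0.01 -0.01]
```

```bash
python3 -m creep '[{"ax":0,"ay":0,"az":0,"tx":-0.004,"ty":0,"tz":0,"fingers":0.06},{"ax":0,"ay":0,"az":0,"tx":-0.014,"ty":0,"tz":0,"fingers":0.06},{"ax":0,"ay":0,"az":0,"tx":-0.03,"ty":0,"tz":0,"fingers":0.06},{"ax":0,"ay":0,"az":0,"tx":-0.055,"ty":0,"tz":0,"fingers":0.06},{"ax":0,"ay":0,"az":0,"tx":-0.085,"ty":0,"tz":0,"fingers":0.06}]'
python3 -m creep '[{"ax":0,"ay":0,"az":0,"tx":-0.02,"ty":0.003,"tz":0.002,"fingers":0.06},{"ax":0,"ay":0,"az":0,"tx":-0.035,"ty":0.013,"tz":0.008,"fingers":0.06},{"ax":0,"ay":0,"az":0,"tx":-0.04,"ty":0.034,"tz":0.021,"fingers":0.06},{"ax":0,"ay":0,"az":0,"tx":-0.04,"ty":0.064,"tz":0.04,"fingers":0.06},{"ax":0,"ay":0,"az":0,"tx":-0.04,"ty":0.096,"tz":0.06,"fingers":0.06}]'
python3 shot.py 22 wrist; python3 to.py .633 .244 .13 30
```

```text
time_s: 28.4
tcp_pos: [0.6172, -0.2624, 0.0944]
eef_rot: [141.1, 89.9, 171.3]
contact_force: [0.7, 0.5, -0.6]
gripper_width: 0.0678
time_s: 28.9
tcp_pos: [0.621, -0.1481, 0.1342]
eef_rot: [-6.1, 90.0, 24.0]
contact_force: [-0.1, 0.3, -0.7]
gripper_width: 0.0674
t 28.95 tcp [ 0.6213 -0.1433  0.1341] head 30.26 F [-2.3  2.3 -3.6] w 0.0675
world d [ 0.0117  0.3873 -0.0041] tool d [0.0047 0.3286 0.2052] len 0.3875 ax 0.26
downtilt: tool x [ 8.0e-04  1.4e-03 -1.0e+00]
rotvec [ 0.26  0.08 -0.05]
```

View pics/wrist22.png

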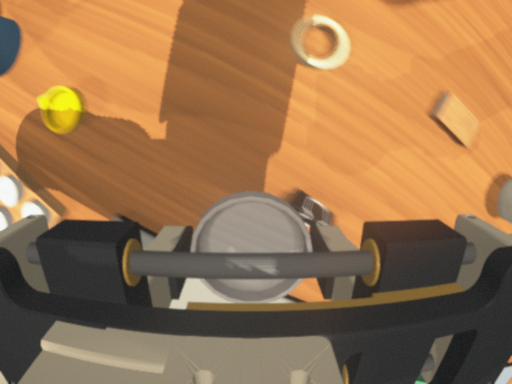

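```bash
python3 -m creep '[{"ax":0,"ay":0,"az":0,"tx":0,"ty":0.015,"tz":0.009,"fingers":0.06},{"ax":0,"ay":0,"az":0,"tx":0,"ty":0.045,"tz":0.028,"fingers":0.06},{"ax":0,"ay":0,"az":0,"tx":0,"ty":0.08,"tz":0.05,"fingers":0.06},{"ax":0,"ay":0,"az":0,"tx":0,"ty":0.115,"tz":0.072,"fingers":0.06},{"ax":0,"ay":0,"az":0,"tx":0,"ty":0.15,"tz":0.094,"fingers":0.06}]'
python3 -m creep '[{"ax":0,"ay":0,"az":0,"tx":0,"ty":0.035,"tz":0.022,"fingers":0.06},{"ax":0,"ay":0,"az":0,"tx":0,"ty":0.07,"tz":0.044,"fingers":0.06},{"ax":0,"ay":0,"az":0,"tx":0,"ty":0.105,"tz":0.066,"fingers":0.06},{"ax":0,"ay":0,"az":0,"tx":0,"ty":0.13,"tz":0.082,"fingers":0.06},{"ax":0,"ay":0,"az":0,"tx":0,"ty":0.15,"tz":0.094,"fingers":0.06}]'
python3 -m creep '[{"ax":0,"ay":0,"az":0,"tx":0,"ty":0.012,"tz":0.008,"fingers":0.06},{"ax":0,"ay":0,"az":0,"tx":0,"ty":0.018,"tz":0.012,"fingers":0.06},{"ax":0,"ay":0,"az":0,"tx":0,"ty":0.018,"tz":0.012,"fingers":0.06},{"ax":0,"ay":0,"az":0,"tx":0,"ty":0.018,"tz":0.012,"fingers":0.06}]'
python3 shot.py 23 wrist scene; python3 to.py .633 .244 .05 30; python3 -c "
from h import *
crop(load('wrist23'),125,120,250,140,'w23c',3)"
```

```text
time_s: 29.45
tcp_pos: [0.6267, 0.0294, 0.1338]
eef_rot: [122.1, 90.0, 152.3]
contact_force: [1.3, 0.3, -1.7]
gripper_width: 0.0674
time_s: 29.95
tcp_pos: [0.6325, 0.207, 0.1335]
eef_rot: [149.8, 90.0, -179.9]
contact_force: [0.6, -0.4, -0.2]
gripper_width: 0.0674
time_s: 30.35
tcp_pos: [0.6342, 0.2252, 0.1335]
eef_rot: [-178.8, 90.0, -148.6]
contact_force: [0.4, 0.7, -1.1]
gripper_width: 0.0673
t 30.45 tcp [0.6343 0.2249 0.1337] head 30.12 F [ 0.4  0.2 -0.4] w 0.0675
world d [-0.0013  0.0191 -0.0837] tool d [0.0837 0.0172 0.0084] len 0.0858 ax 0.12
downtilt: tool x [-1.e-04 -1.e-04 -1.e+00]
rotvec [ 0.12 -0.01  0.  ]
```

View pics/w23c.png

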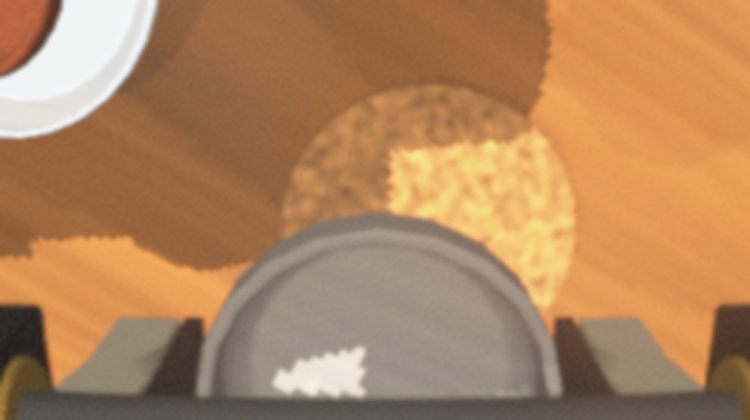

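View pics/scene23.png

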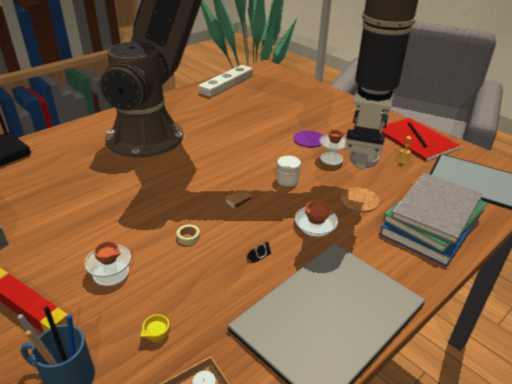

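Run:
```python
from h import *
np.set_printoptions(precision=4,suppress=True)
c=load("wrist23"); R=Ro.from_euler("xyz",c["rpy"],degrees=True).as_matrix()
W=lambda x,y: wray(c,125+x/3-.5,120+y/3-.5,.005)[:2]
P=np.array([W(*p) for p in((284,225),(300,160),(340,115),(385,90),(432,84),(500,102),(540,137),(575,205),(573,250),(545,305))])
from scipy.optimize import least_squares
s=least_squares(lambda q:np.hypot(*(P-q[:2]).T)-q[2],[.633,.244,.05]); print(s.x,s.fun)
c=load("top0")
from h import ray
for n in("scene0",):
    c=load(n); crop(c,330,175,60,45,"corks",10)
```

```text
[0.6331 0.2444 0.049 ] [-0.0002  0.0002 -0.0001  0.0004  0.0001 -0.0002 -0.0009  0.0007  0.0006
 -0.0005]
```

View pics/corks.png

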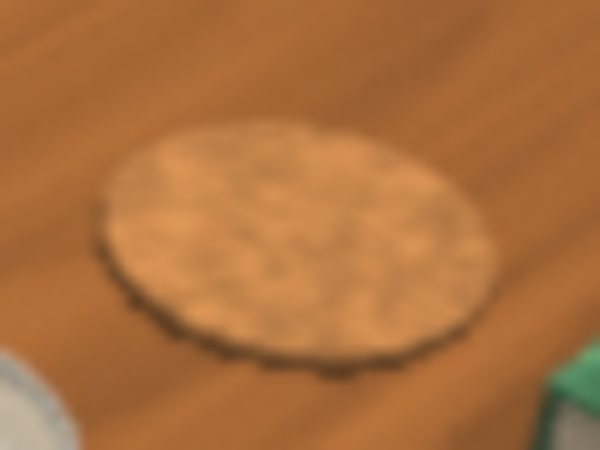

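```bash
python3 -m creep '[{"ax":0,"ay":0,"az":0,"tx":0.005,"ty":0.006,"tz":0.003,"fingers":0.06},{"ax":0,"ay":0,"az":0,"tx":0.015,"ty":0.013,"tz":0.006,"fingers":0.06},{"ax":0,"ay":0,"az":0,"tx":0.035,"ty":0.017,"tz":0.008,"fingers":0.06},{"ax":0,"ay":0,"az":0,"tx":0.06,"ty":0.017,"tz":0.0085,"fingers":0.06},{"ax":0,"ay":0,"az":0,"tx":0.08,"ty":0.017,"tz":0.0085,"fingers":0.06}]'
python3 -m creep '[{"ax":0,"ay":0,"az":0,"tx":0.012,"ty":0,"tz":0,"fingers":0.06},{"ax":0,"ay":0,"az":0,"tx":0.022,"ty":0,"tz":0,"fingers":0.06},{"ax":0,"ay":0,"az":0,"tx":0.029,"ty":0,"tz":0,"fingers":0.06},{"ax":0,"ay":0,"az":0,"tx":0.033,"ty":0,"tz":0,"fingers":0.06},{"ax":0,"ay":0,"az":0,"tx":0.033,"ty":0,"tz":0,"fingers":0.06}]'
python3 -m creep '[{"ax":0,"ay":0,"az":0,"tx":0,"ty":0,"tz":0,"fingers":0.06},{"ax":0,"ay":0,"az":0,"tx":0.002,"ty":0,"tz":0,"fingers":0.06},{"ax":0,"ay":0,"az":0,"tx":0.004,"ty":0,"tz":0,"fingers":0.06},{"ax":0,"ay":0,"az":0,"tx":0.005,"ty":0,"tz":0,"fingers":0.06},{"ax":0,"ay":0,"az":0,"tx":0.005,"ty":0,"tz":0,"fingers":0.06}]'; python3 to.py .6335 .2442 .0135 30
```

```text
time_s: 30.95
tcp_pos: [0.6323, 0.2452, 0.0514]
eef_rot: [172.6, 89.9, -157.2]
contact_force: [-0.6, 0.6, -1.9]
gripper_width: 0.0672
time_s: 31.45
tcp_pos: [0.6331, 0.245, 0.0204]
eef_rot: [-170.9, 90.0, -140.7]
contact_force: [-1.4, 0.4, -0.8]
gripper_width: 0.0673
time_s: 31.95
tcp_pos: [0.633, 0.245, 0.0154]
eef_rot: [172.5, 90.0, -157.3]
contact_force: [0.3, 0.4, -1.2]
gripper_width: 0.0673
t 31.95 tcp [0.633  0.245  0.0154] head 30.18 F [ 0.3  0.4 -1.2] w 0.0673
world d [ 0.0005 -0.0008 -0.0019] tool d [ 0.0019 -0.0009  0.0001] len 0.0022 ax 0.18
downtilt: tool x [-2.e-04 -1.e-04 -1.e+00]
rotvec [ 0.18 -0.01 -0.  ]
```

```bash
python3 -m creep '[{"ax":0,"ay":0,"az":0,"tx":0.001,"ty":0,"tz":0,"fingers":0.06},{"ax":0,"ay":0,"az":0,"tx":0.002,"ty":0,"tz":0,"fingers":0.06},{"ax":0,"ay":0,"az":0,"tx":0.002,"ty":0,"tz":0,"fingers":0.06}]'
python3 -m creep '[{"ax":0,"ay":0,"az":0,"tx":0.0005,"ty":0,"tz":0,"fingers":0.06},{"ax":0,"ay":0,"az":0,"tx":0.0005,"ty":0,"tz":0,"fingers":0.06}]'
```

```text
time_s: 32.25
tcp_pos: [0.633, 0.245, 0.0134]
eef_rot: [-175.4, 90.0, -145.3]
contact_force: [0.0, 0.0, -0.9]
gripper_width: 0.0671
time_s: 32.45
tcp_pos: [0.6331, 0.245, 0.0134]
eef_rot: [-17.6, 90.0, 12.5]
contact_force: [-1.0, -1.1, 2.3]
gripper_width: 0.0673
```

Contact. Release, opening wide, and withdraw.

```bash
python3 -m creep '[{"ax":0,"ay":0,"az":0,"tx":0,"ty":0,"tz":0,"fingers":0.07},{"ax":0,"ay":0,"az":0,"tx":0,"ty":0,"tz":0,"fingers":0.075},{"ax":0,"ay":0,"az":0,"tx":0,"ty":0,"tz":0,"fingers":0.08},{"ax":0,"ay":0,"az":0,"tx":0,"ty":0,"tz":0,"fingers":0.085},{"ax":0,"ay":0,"az":0,"tx":0,"ty":0,"tz":0,"fingers":0.0875}]'
python3 -m creep '[{"ax":0,"ay":0,"az":0,"tx":0,"ty":0,"tz":0,"fingers":0.0875},{"ax":0,"ay":0,"az":0,"tx":-0.005,"ty":0,"tz":0,"fingers":0.0875},{"ax":0,"ay":0,"az":0,"tx":-0.02,"ty":0,"tz":0,"fingers":0.0875},{"ax":0,"ay":0,"az":0,"tx":-0.05,"ty":0,"tz":0,"fingers":0.0875},{"ax":0,"ay":0,"az":0,"tx":-0.09,"ty":0,"tz":0,"fingers":0.0875}]'
python3 -m creep '[{"ax":0,"ay":0,"az":0,"tx":-0.04,"ty":0,"tz":0,"fingers":0.0875},{"ax":0,"ay":0,"az":0,"tx":-0.08,"ty":0,"tz":0,"fingers":0.0875},{"ax":0,"ay":0,"az":0,"tx":-0.1,"ty":0,"tz":0,"fingers":0.0875},{"ax":0,"ay":0,"az":0,"tx":-0.1,"ty":0,"tz":0,"fingers":0.0875},{"ax":0,"ay":0,"az":0,"tx":-0.1,"ty":0,"tz":0,"fingers":0.0875}]'
python3 shot.py 24 wrist scene top; python3 to.py .6335 .2442 .0135 30
```

```text
time_s: 32.95
tcp_pos: [0.6331, 0.2451, 0.013]
eef_rot: [127.3, 90.0, 157.5]
contact_force: [-0.3, -0.0, -0.3]
gripper_width: 0.0862
time_s: 33.45
tcp_pos: [0.6322, 0.2444, 0.1035]
eef_rot: [-174.9, 89.8, -144.7]
contact_force: [0.9, 0.9, 0.3]
gripper_width: 0.0874
time_s: 33.95
tcp_pos: [0.633, 0.2451, 0.2046]
eef_rot: [14.4, 89.9, 44.6]
contact_force: [0.4, -0.5, -0.5]
gripper_width: 0.0876
t 34.1 tcp [0.6325 0.2447 0.2021] head 30.18 F [-0.3 -1.  -0.2] w 0.0875
world d [ 0.001  -0.0005 -0.1886] tool d [ 0.1886 -0.001   0.001 ] len 0.1886 ax 0.18
downtilt: tool x [-1.6e-03 -9.0e-04 -1.0e+00]
rotvec [ 0.18 -0.1  -0.  ]
```

View pics/wrist24.png

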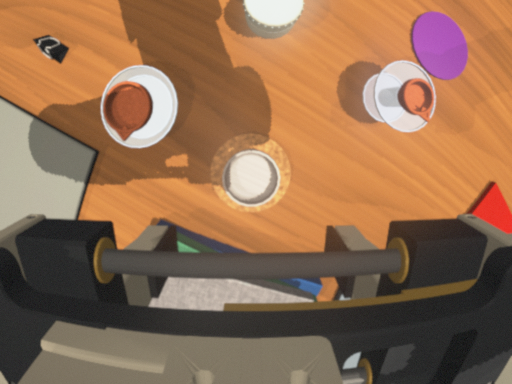

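View pics/scene24.png

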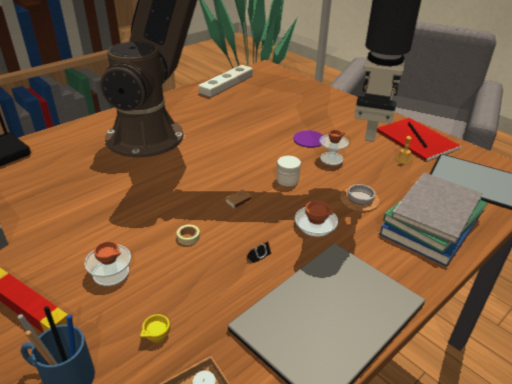

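View pics/top24.png

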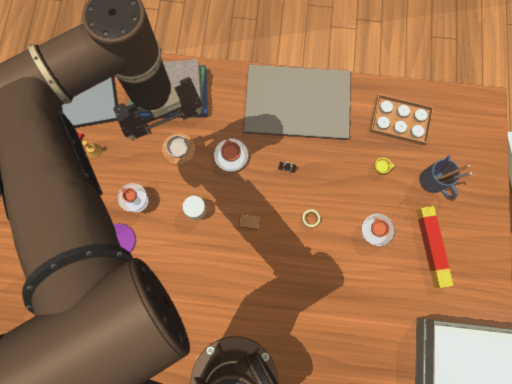

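Run:
```python
from h import *
c=load("top24"); hsv=cv2.cvtColor(c["pixels"],cv2.COLOR_BGR2HSV)
m=((hsv[...,0]<9)&(hsv[...,1]>150)).astype(np.uint8)
for n,u,v,z,t in(("small",130,195,.087,(.460,.342)),("mid",380,228,.069,(.447,-.3543)),("large",232,149,.054,(.627,.083))):
    k=np.zeros_like(m);k[v-16:v+16,u-16:u+16]=1
    k=cv2.morphologyEx(m&k,cv2.MORPH_OPEN,np.ones((3,3)))
    p=circ(c,k,z); print(n,p[4],p[5],np.hypot(p[4][0]-t[0],p[4][1]-t[1]))
W=cloud(c)
print("bowl",ray(c,178.5,147,.02),"jar",band(c,194,207,20,.062,.03,.012)[:3])
from plant import r
s=r.get_state();print(s["qd"].round(2))
```

```text
small (0.46030813455581665, 0.33857521414756775) (0.02129017747938633, 0.02887401357293129) 0.0034386196415870994Traceback (most recent call last):
  File "<stdin>", line 7, in <module>
  File "h.py", line 21, in circ
    cn=max(cv2.findContours(m,cv2.RETR_EXTERNAL,cv2.CHAIN_APPROX_NONE)[0],key=cv2.contourArea)
ValueError: max() iterable argument is empty
```

Run:
```python
from h import *
c=load("top24"); hsv=cv2.cvtColor(c["pixels"],cv2.COLOR_BGR2HSV)
m=((hsv[...,1]>100)).astype(np.uint8)
for n,u,v,z,t in(("mid",380,228,.069,(.447,-.3543)),("large",232,149,.054,(.627,.083))):
    k=np.zeros_like(m);k[v-13:v+13,u-13:u+13]=1
    k=cv2.morphologyEx(m&k,cv2.MORPH_OPEN,np.ones((3,3)))
    p=circ(c,k,z); print(n,p[4],p[5],np.hypot(p[4][0]-t[0],p[4][1]-t[1]))
print("bowl",ray(c,178.5,147,.025),"jar",band(c,194,207,20,.062,.03,.012)[:3],"was .4517 .1658")
print("clip shift px", cv2.phaseCorrelate(*[load(n)["pixels"][155:180,275:300,0].astype(np.float64) for n in("top0","top24")]))
```

```text
mid (0.4491923153400421, -0.3527606725692749) (0.04546723887324333, 0.048757996410131454) 0.0026787637986889915
large (0.62865149974823, 0.08254572004079819) (0.050171494483947754, 0.05986740440130234) 0.0017128402434950223
bowl [0.63190708 0.23948436 0.025     ] jar ('minenc', (0.45168837904930115, 0.16577143967151642), 0.06464710086584091) was .4517 .1658
clip shift px ((0.5879849206168721, 0.4557169602525679), 0.9940291657544594)
```

```bash
python3 -c "
from plant import order
print(order.close_job())"
```

```text
the job is handed in; nothing more can be done
None
```

I took the stack apart from the top and set all four pieces on their places, in the order asked. The job was handed in at about 34 s of robot time; it reports no verdict.

- **Setting down:** Each piece was lowered until the wrist force showed contact, with peaks of about 2 to 9 N. That happened within 0.1 mm of the height worked out for each. I then let go and raised the gripper clear.
- **Centring:** The last top view puts the three diyas 2–3.5 mm from their tier centres. The small diya's figure is rough, because its mask covered only part of the dish. For the bowl, the arm's position at release was under 1 mm from the fitted coaster centre, while a pixel I picked by eye in the top view gave about 5 mm. Both are inside the 15 mm limit.
- **Jar and clip:** The jar measured exactly where it started. The clip's patch in the image moved about 0.7 px (1–2 mm) between the first and last top views. I put that down to changed shadows, since the gripper never came near it.
- **Odd reading:** While closing on the middle diya, the wrist showed 6.7 N upward, though the fingertips should have been about 6 mm above the large diya's rim. I did not find the cause. The large diya and bowl looked undisturbed afterwards.

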